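# Peel the top tray off the clinging stack and show it over the light box

## Robot

A 6-joint arm with a two-finger parallel gripper is mounted at the origin on the work surface. World frame = base frame: x ahead of the robot, y to its left, z up, the work surface at z = 0. Lengths are in mm, angles in rad, forces in N, time in s.
With the tool pointing down it reaches from about 300 to 850 mm from the base axis. Payload 5.4 kg.
Tool frame: the origin (TCP) lies between the finger pads; the fingertips stand robot.finger_overhang ahead of it and the grasp point (between the pads) lies 11 mm behind it (robot.finger_overhang is the distance from the TCP to the fingertips, in mm); z points along the fingers, y is the direction in which the jaws open and shut (so a half turn about z gives the same grasp; the last joint's range is limited). The gripper opens to 85 mm and grips with 20 to 120 N. Pads are 22 mm wide; open, the fingers measure 114 mm over their backs; the gripper's body (76 mm by 85 mm) begins 54 mm behind the grasp point. The pads swing forward as they close: fully open they stand 13 mm farther back than shut.
Start: joints at [1.091, 0.158, 1.597, -0, 1.386, -0.21], TCP at [153.27, 554.179, 239.299] pointing down, gripper open.
Joint ranges: [-2.91, 2.91], [-0.94, 2.29], [0.18, 2.7], [-1.29, 4.43], [0.17, 2.64], [-3, 3]. Speed limits (rad/s): [2.57, 2.57, 3.14, 3.14, 3.14, 3.14].

## Interface

Orientations are given as a rotation vector (axis times angle).
In Python, from rig import robot gives the robot as it stands.
- The arm moves only by the tool apply_moves, never from a script. Its argument "rows" is a list of rows, each an object of numbers: "x", "y", "z": the shift along the tool's x, y, z as a fraction of full scale; "rx", "ry", "rz": the turn, a rotation vector about the tool's x, y, z as a fraction of full scale. A call has 1 to 10 rows; each row shifts and turns the pose as measured when the row begins, along the tool's axes as they then stand; what a row does not reach is not made up. Full scale, the value 1, is 4 cm for a shift and 0.1 rad for a turn. A row lasts 1/12 s, in which the tool goes at most 41.7 mm and 7.16 degrees, less where a joint would pass 70% of its speed; a pose out of reach is approached as far as the arm can. A call with a number of a shift or a turn outside -1 to 1 is refused whole. A call with a gripper value outside its range is refused whole. "claw" is the opening, from 0 (shut) to 1 (fully open), set as the call begins (left out, the last holds). The fingers move at their own pace and stop on an object; the grip force is fixed at half the most. Time passes only in rows, so rows that do not move let the fingers close. It gives the time, the measured TCP pose, the force and the opening at its end, in the units of the state.
- robot.state(): the state, without advancing time (a new reading comes with each control period).
- robot.snapshot(name): name is "side" or "top"; returns a dict with "image" (480x640x3 uint8, blue, green, red), "camera_matrix" (3x3 intrinsics, pixels), "rvec" (rotation vector, rad) and "tvec" (3), from world to camera coordinates, as OpenCV has them. Camera axes: x right, y down, z forward; pixel columns grow to the right and rows downward; lengths in mm; the calibration is good to about 2 mm. A picture is of the moment at which its call begins. There is no depth.
- robot.finish_job(): hands the job in, once; it reports no verdict.
Trained networks look in a picture, given as the dict that the camera call returned (one of the last four; its "shot" number tells which), for a name from the list of things; names that differ only in an ending like _2 or _b are one class to them, and where a whole thing is asked for, a point or a joint stands for the part that bears it (a point fixed in the world has none). Each returns a list of dicts, best first, with "p" (0 to 1); they miss things now and then, are a little off and sometimes report something else, mostly with a low value. They report only what shows in the picture. A call takes as long as a camera call. They do not tell look-alikes from the thing itself.
- robot.boxes_of(picture, label): "point" ([x, y, z] in mm, in world coordinates, good to about 4 mm: the middle of the surface that is visible of it).
- robot.outline_of(picture, label): "region" (480x640 bool, what is visible of it).
The state is a dict: "time_s": time; "q": joint angles; "joint_velocities": joint speeds; "joint_efforts": joint torques, N m; "tcp_pos": TCP position; "tcp_rot": TCP orientation; "contact_force": force on the tool from outside, world axes, zero at the start; "wrist_torque": the same for the moment, N m; "gripper_width": opening from 0.0 (shut) to 1.0 (fully open).
Only numpy, scipy, OpenCV 4.12 (cv2) and the standard library are available. Lean on these libraries where they do the work, as an engineer would, in place of code of your own. Each camera call takes 0.05 s, during which the arm holds its last target.

## Task

Take the steel cap that weighs down the stack of nested white trays and set it, open rim down, fully home in the round pocket of its aluminium rest, and let go of it. Then take the top tray by its corner grip and peel it off, that corner rising first while the opposite corner stays down on the stack, leaving the rest of the stack where it stands. Finish holding this tray still and roughly level, centred over the light box and a good hand's height (about 120 mm) clear above it: do not put it down or let go, and leave everything else in its place.

Things in the scene. Friction and masses are not known exactly. Their poses are not given: they have to be found in the camera images.
- tray_mid (a point): Top tray: white formed plastic, flange 160 (x) by 120 (y) mm, 20 mm deep, 70 g, grip in its +x +y corner. Point: tray's middle, 10 mm above its underside, 10 mm below its flange top; z up. At the start it is nested in the stack, underside 30, flange top 50 mm above the bench. The middles of its four walls cling to the stack, 2 to 3 N in all, each coming free after 6 to 10 mm of lift there.
- tray_grip (a point): Grip of the top tray: an upright block at its +x +y corner, 28 long, 16 thick, 28 mm tall above the flange (50 to 78 mm above the bench at the start). Point: its middle, x +67, y +49, z +24 mm from tray_mid. Its length runs 0.62 rad from the tray's x axis towards +y (roughly towards the tray's middle); pinch it from above across its thickness. Axes are the tray's.
- tray_far (a point): The flange's top at the corner opposite the grip, 6 mm in from both edges: x -74, y -54 mm from the tray's middle line. Axes as the tray's.
- stack_mid (a point): The rest of the stack: five nested white trays of the same outline that stay together, 600 g, loose on the bench, 44 mm high to the flange top. Point: on its middle line, 22 mm above the bench; x along the long side. A 14 mm stub on its flange reaches up inside the top tray's hollow grip with some 2 to 4 mm of play.
- cap_mid (a point): Plain steel flask cap, a round cup upside down: 44 mm diameter, 48 mm tall, 3 mm wall, closed top, open rim below, 120 g. Point: its middle, half-way up; z up. It starts rim down on the floor of the top tray, near the middle, as a weight (foot 33, top 81 mm above the bench).
- rest_floor (a point): Rest for the cap: aluminium block fixed to the bench, 90 by 90 by 18 mm high, with a round pocket 51 mm wide, 12 mm deep; a stud 24 mm wide, 9 mm high in the pocket goes up into the open cap. Point: middle of the pocket's floor, 6 mm above the bench. With the cap home its middle is 24 mm above this point.
- light_mid (a point): Light box fixed to the bench: a flat grey box 170 by 140 mm, 24 mm high, with a white panel on top. The point is the middle of the panel's top; x along the 170 mm side.
- dish_a: Petri dish, 91 mm diameter, 16 mm high, beyond the task's things. Bystander; origin under its middle.
- dish_b: Petri dish, 91 mm diameter, 16 mm high, near the robot. Bystander; origin under its middle.
- flask: Small conical glass flask, 52 mm wide, 85 mm high, on the far right. Bystander; origin under its middle.
- lamp: Steel spirit lamp (not lit), 84 mm wide, 92 mm high, on the right. Bystander; origin under its middle.
- loop: Inoculating loop: an aluminium rod 9 mm thick with a thin wire loop at the end, 180 mm long in all, lying flat beyond the rest. Bystander; origin under its middle.
- tin: Round steel tin with a knobbed lid, 106 mm wide, 104 mm high, on the left. Bystander; origin under its middle.
Mind the look-alikes: they are no part of the job. There is more than one size of the part that bears light_mid; the job needs the smaller. Leave any blue look-alike of the part that bears rest_floor alone.

How it is judged:
By the outcome, as a careful person would: the job done as asked, in the order asked, and still so for the second after the job is handed in, while the arm keeps its last pose, push and grip.
It also fails if it takes over 64 s, if anything falls off the work surface, if the arm or the gripper's body presses on something with over 40 N, if the wrist force passes 120 N, or if a joint passes its speed limit or range.

## Working session

There is one attempt and no reset: what is moved stays moved. The work goes in short steps, Python scripts to look and compute and a tool call to move; the robot and the scene stay as the last step left them, time stands still between calls to the robot, and variables do not carry over. Pictures are saved under pics/ and viewed, and the job is handed in when it is done.

Besides the shell and the picture viewer there is one more tool, called after "Call:" as name([rows], argument=value, ...), one row to a line, values as JSON. apply_moves: Moves the arm, as the interface text tells. Shift numbers are shares of 4 cm and turn numbers shares of 0.1 rad, none past 1 either way. Its arguments: {"type":"object","properties":{"rows":{"type":"array","items":{"type":"object","properties":{"x":{"type":"number"},"y":{"type":"number"},"z":{"type":"number"},"rx":{"type":"number"},"ry":{"type":"number"},"rz":{"type":"number"}}}},"claw":{"type":"number"}},"required":["rows"]}

```bash
ls; mkdir -p pics; python3 - <<'E'
from rig import robot
import cv2
print(robot.state()); print(robot.finger_overhang)
for n in("side","top"):
    s=robot.snapshot(n); cv2.imwrite(f"pics/{n}0.png",s["image"]); print(n,s["camera_matrix"],s["rvec"],s["tvec"],s["shot"])
    for l in ["tray_mid","tray_grip","tray_far","stack_mid","cap_mid","rest_floor","light_mid"]:
        print(l,[(d["p"],d["point"]) for d in robot.boxes_of(s,l)])
E
```

```text
pics
{'time_s': 0.0, 'q': array([ 1.09090518e+00,  1.59064805e-01,  1.59827549e+00, -2.31635003e-05,
        1.38619780e+00, -2.10101630e-01]), 'joint_velocities': array([-0.00046221,  0.00195445, -0.00012093, -0.00211142, -0.00083567,
       -0.00058168]), 'joint_efforts': array([ 4.25413837e-04, -3.96007776e+01, -3.31428123e+01, -1.19564261e-04,
        8.65844311e-03, -1.76577413e-05]), 'tcp_pos': array([152.99642366, 553.64433465, 238.28637849]), 'tcp_rot': array([-4.22407885e-01, -3.11242168e+00,  2.88733653e-03]), 'contact_force': array([ 0.34425571,  0.24634756, -0.11132423]), 'wrist_torque': array([ 0.01295443, -0.01557484,  0.01794808]), 'gripper_width': 1.001638556436664}
8.0
side [[566.27910668   0.         318.78830171]
 [  0.         566.27910668 231.88430775]
 [  0.           0.           1.        ]] [ 2.22065468 -0.60334989  0.25981515] [-450.97519652  243.04984286 1112.41314702] 1
tray_mid [(0.6, [551.2, -235.9, 51.4])]
tray_grip [(0.74, [556.7, -239.2, 51.3]), (0.49, [710.6, -323.9, 34.7])]
tray_far []
stack_mid [(0.94, [496.0, -299.0, 32.3])]
cap_mid [(0.78, [525.8, -247.8, 77.3]), (0.27, [417.7, 15.1, 17.9])]
rest_floor [(0.97, [360.5, -147.8, 20.7]), (0.78, [544.3, -19.7, 18.9])]
light_mid [(0.76, [547.4, 189.7, 26.5]), (0.34, [716.0, -134.7, 7.5])]
top [[591.34392075   0.         311.80738615]
 [  0.         591.34392075 235.0596659 ]
 [  0.           0.           1.        ]] [ 2.12528703 -2.11476154  0.19768991] [  17.27594435  518.78904126 1342.65631724] 2
tray_mid [(0.9, [554.0, -242.4, 50.9])]
tray_grip [(0.97, [553.0, -238.1, 51.2])]
tray_far [(0.89, [549.5, -237.3, 53.5]), (0.2, [554.1, 204.1, 23.9])]
stack_mid [(0.68, [488.5, -185.8, 32.6])]
cap_mid [(0.78, [525.6, -230.5, 75.4])]
rest_floor [(0.95, [546.8, -9.1, 18.9]), (0.59, [417.0, 15.1, 18.5])]
light_mid [(0.73, [285.0, 255.4, 30.3]), (0.56, [552.9, 204.0, 24.5]), (0.29, [551.0, -240.8, 49.0])]
```

View pics/side0.png

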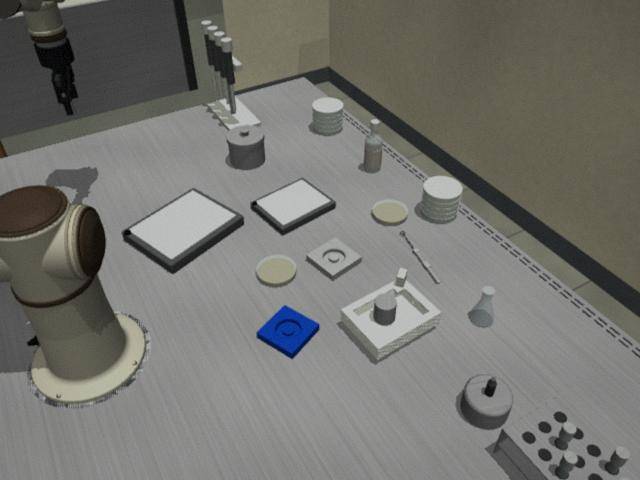

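View pics/top0.png

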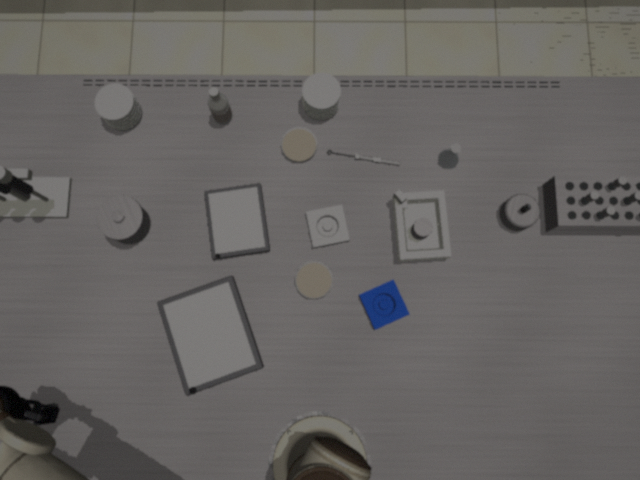

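The side picture shows the stack with the cap at (385,308), its grip at (401,277), the aluminium rest at (334,257), the blue look-alike at (288,330), the small light box at (293,205) and the large one at (184,229). The top view shows the same things at (420,228), (400,197), (327,226), (384,304), (237,221) and (210,335).

Could be mistaken for the targets:
- **Rest:** blue block, top (384,304). I choose the grey one at (327,226).
- **Light box:** larger one, top (210,335). I choose the smaller at (237,221).
- **Cap:** lamp (520,211), tin (122,218). I choose the cup in the tray at (420,228).

Next I'll check close crops.

```bash
python3 - <<'E'
import cv2, numpy as np
t=cv2.imread("pics/top0.png"); s=cv2.imread("pics/side0.png")
g=lambda im:np.clip(im.astype(float)*1.6,0,255).astype(np.uint8)
c=lambda im,x,y,w,h,k:cv2.resize(g(im[y:y+h,x:x+w]),None,fx=k,fy=k,interpolation=cv2.INTER_CUBIC)
cv2.imwrite("pics/c_tray_top.png",c(t,380,180,80,90,6.5))
cv2.imwrite("pics/c_tray_side.png",c(s,330,255,120,110,5.4))
cv2.imwrite("pics/c_rest_top.png",c(t,195,175,165,95,4.8))
cv2.imwrite("pics/c_rest_side.png",c(s,245,170,125,115,5))
E
```

```text
(no output)
```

View pics/c_tray_top.png

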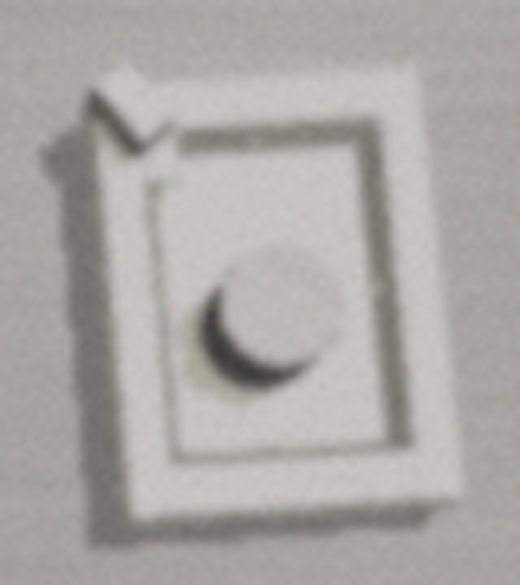

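View pics/c_tray_side.png

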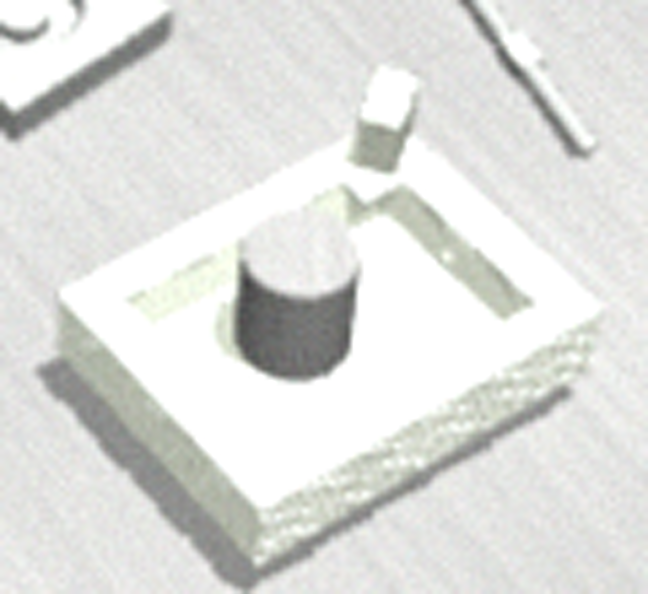

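View pics/c_rest_top.png

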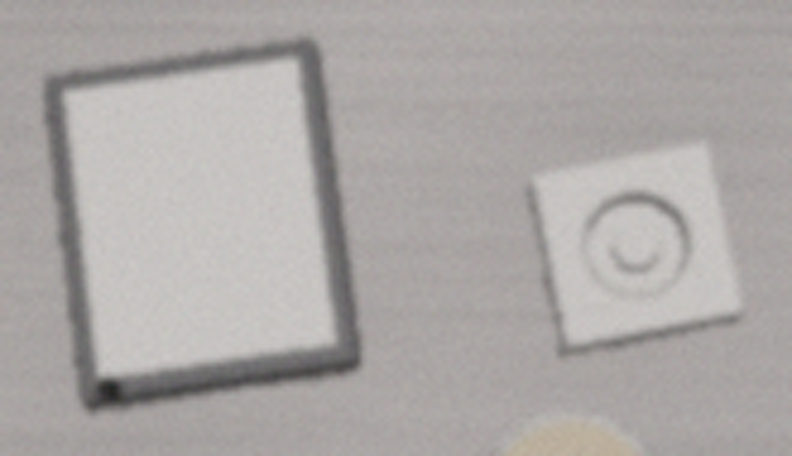

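View pics/c_rest_side.png

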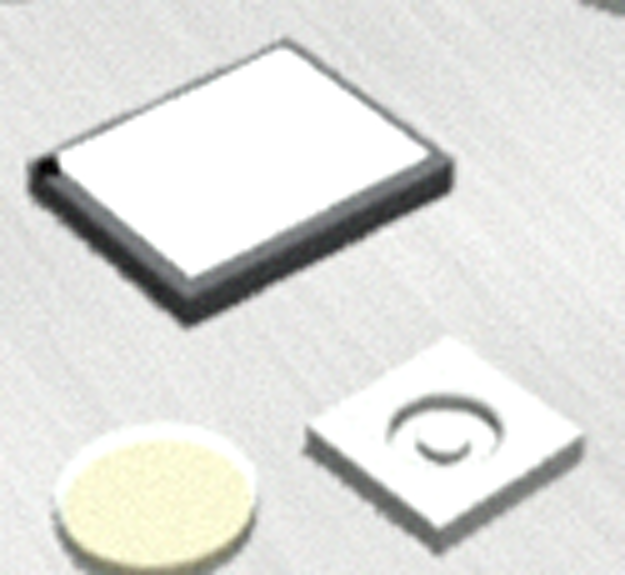

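```bash
cat > fit.py <<'E'
import cv2, numpy as np
from scipy.optimize import least_squares
Kt=np.array([[591.34392075,0,311.80738615],[0,591.34392075,235.0596659],[0,0,1]]);rt=np.array([2.12528703,-2.11476154,.19768991]);tt=np.array([17.27594435,518.78904126,1342.65631724])
Ks=np.array([[566.27910668,0,318.78830171],[0,566.27910668,231.88430775],[0,0,1]]);rs=np.array([2.22065468,-.60334989,.25981515]);ts=np.array([-450.97519652,243.04984286,1112.41314702])
C={'t':(Kt,rt,tt),'s':(Ks,rs,ts)}
def proj(c,P): K,r,t=C[c]; return cv2.projectPoints(np.atleast_2d(np.array(P,float)),r,t,K,None)[0][:,0]
def unproj(c,px,z):
    K,r,t=C[c];R=cv2.Rodrigues(r)[0];d=R.T@np.linalg.inv(K)@np.array([px[0],px[1],1.]);o=-R.T@t
    return o+d*(z-o[2])/d[2]
E
cat > m.py <<'E'
from fit import *
def cr(x,y,k,pts): return [(x+(a+.5)/k-.5,y+(b+.5)/k-.5) for a,b in pts]
def rect(name,z,hx,hy,obs,x0,inset=False):
    # obs: list (cam,px,sx,sy)
    def f(v):
        c,s=np.cos(v[2]),np.sin(v[2]);r=[]
        i=v[3] if inset else 0
        for cam,px,sx,sy in obs:
            a,b=sx*(hx-i),sy*(hy-i)
            r+=list(proj(cam,[v[0]+c*a-s*b,v[1]+s*a+c*b,z])[0]-px)
        return np.array(r)
    for cams in ('ts','t','s'):
        o0=obs; obs=[o for o in o0 if o[0] in cams]
        q=least_squares(f,x0); obs=o0
        obs=[o for o in o0 if o[0] in cams]; res=f(q.x); obs=o0
        print(name,cams,q.x.round(3),'res',res.round(1).tolist())
T=cr(380,180,6.5,[(415,70),(463,492),(130,522)]);S=cr(330,255,5.4,[(62,297),(262,510),(603,310)])
rect('tray',50,80,60,[('t',T[0],1,-1),('t',T[1],-1,-1),('t',T[2],-1,1),('s',S[0],-1,1),('s',S[1],-1,-1),('s',S[2],1,-1)],[550,-240,0])
T=cr(195,175,4.8,[(530,182),(708,145),(742,313),(562,350),(636,244)]);S=cr(245,170,5,[(450,335),(307,435),(440,530),(583,437)])
sg=[(1,1),(1,-1),(-1,-1),(-1,1),(0,0)]; ss=[(1,1),(-1,1),(-1,-1),(1,-1)]
rect('rest',18,45,45,[('t',p,*g) for p,g in zip(T,sg)]+[('s',p,*g) for p,g in zip(S,ss)],[550,-10,0])
T=cr(195,175,4.8,[(62,92),(302,58),(338,345),(98,380)]);S=cr(245,170,5,[(287,48),(60,160),(192,277),(432,157)])
rect('light',24,85,70,[('t',p,*g) for p,g in zip(T,sg)]+[('s',p,*g) for p,g in zip(S,ss)],[550,200,0,9],True)
T=cr(380,180,6.5,[(282,308)]);S=cr(330,255,5.4,[(299,251)])
print('cap',unproj('t',T[0],81),unproj('s',S[0],81))
E
python3 m.py
```

```text
tray ts [ 5.47054e+02 -2.40134e+02  7.40000e-02] res [0.2, -1.0, 0.3, 0.1, 0.4, -1.0, -1.1, -0.3, -0.3, 0.5, -0.3, -0.0]
tray t [ 5.45521e+02 -2.39333e+02  7.60000e-02] res [-0.2, -0.5, 0.1, 0.7, 0.1, -0.3]
tray s [ 5.48169e+02 -2.40493e+02  7.20000e-02] res [-0.5, -0.4, 0.2, 0.3, 0.3, -0.0]
rest ts [ 5.48499e+02 -1.76770e+01  2.08000e-01] res [0.5, -1.2, -0.4, -0.7, 0.4, -0.1, 1.3, -0.4, 0.3, 0.0, -0.8, 0.8, -0.9, -1.5, -0.7, 0.2, -0.4, -0.4]
rest t [ 5.47352e+02 -1.66240e+01  2.01000e-01] res [0.1, -0.8, -0.6, -0.2, -0.1, 0.5, 0.7, 0.0, -0.1, 0.5]
rest s [ 5.49506e+02 -1.91760e+01  2.15000e-01] res [-0.3, 1.0, -0.2, -1.1, 0.3, 0.4, 0.3, -0.3]
light ts [5.61703e+02 2.01589e+02 1.50000e-01 1.01550e+01] res [0.9, -0.8, -0.3, -0.7, 0.2, -0.6, 0.4, -0.7, -0.3, 0.3, -1.7, -0.0, -0.4, 0.1, -0.7, -0.2]
light t [5.60020e+02 2.02299e+02 1.51000e-01 9.79100e+00] res [0.4, -0.3, -0.5, -0.2, 0.1, 0.2, 0.0, 0.2]
light s [5.63489e+02 2.00730e+02 1.49000e-01 1.07600e+01] res [0.4, 0.5, -0.6, -0.1, 0.4, -0.2, -0.2, -0.2]
cap [ 532.81816753 -236.3175585    81.        ] [ 534.79224185 -235.69745332   81.        ]
```

Picks confirmed: the cap in the tray, the grey rest and the smaller light box, with the two views agreeing to about 2–3 mm. Next is a helper that turns world targets into move rows.

```bash
cat > plan.py <<'E'
import numpy as np, sys
from scipy.spatial.transform import Rotation as Ro
from rig import robot
def desired(yang,tilt=None):
    # tool down with y axis at angle yang
    y=np.array([np.cos(yang),np.sin(yang),0]);z=np.array([0,0,-1.]);x=np.cross(y,z)
    return Ro.from_matrix(np.c_[x,y,z])
def show():
    s=robot.state();R=Ro.from_rotvec(s['tcp_rot']);M=R.as_matrix()
    print('t %.2f'%s['time_s'],'tcp',s['tcp_pos'].round(1),'yang %.3f'%np.arctan2(M[1,1],M[0,1]),'zax',M[:,2].round(3),'F',s['contact_force'].round(1),'T',s['wrist_torque'].round(2),'w %.3f'%s['gripper_width'],'q',s['q'].round(2))
    return s,R
def plan(p,yang=None,n=None,R1=None,step=.95):
    s,R=show();p0=s['tcp_pos'];p=np.array(p,float)
    R1=R1 if R1 is not None else desired(yang)
    dv=(R.inv()*R1).as_rotvec()
    k=max(np.linalg.norm(p-p0)/(40*step),np.abs(dv).max()/(.1*step),1)
    n=n or int(np.ceil(k))
    print('n',n)
    for i in range(n):
        Ri=R*Ro.from_rotvec(dv*i/n)
        d=Ri.inv().apply((p-p0)/n)/40; r=dv/n/.1
        row={a:round(float(v),2) for a,v in zip(['x','y','z','rx','ry','rz'],list(d)+list(r)) if abs(v)>=.005}
        print(row)
E
python3 -c "
from plan import *
plan([534.5,-236,235],-0.877)"
```

```text
t 0.80 tcp [153.3 554.2 239.3] yang 1.301 zax [-0.  0. -1.] F [ 0.4 -0.7  0.3] T [-0.02  0.01  0.01] w 0.996 q [ 1.09  0.16  1.6   0.    1.39 -0.21]
n 24
{'x': -0.6, 'y': -0.69, 'rz': 0.91}
{'x': -0.66, 'y': -0.63, 'rz': 0.91}
{'x': -0.72, 'y': -0.57, 'rz': 0.91}
{'x': -0.76, 'y': -0.5, 'rz': 0.91}
{'x': -0.81, 'y': -0.43, 'rz': 0.91}
{'x': -0.84, 'y': -0.35, 'rz': 0.91}
{'x': -0.87, 'y': -0.28, 'rz': 0.91}
{'x': -0.89, 'y': -0.2, 'rz': 0.91}
{'x': -0.91, 'y': -0.11, 'rz': 0.91}
{'x': -0.91, 'y': -0.03, 'rz': 0.91}
{'x': -0.91, 'y': 0.05, 'rz': 0.91}
{'x': -0.9, 'y': 0.13, 'rz': 0.91}
{'x': -0.89, 'y': 0.22, 'rz': 0.91}
{'x': -0.87, 'y': 0.29, 'rz': 0.91}
{'x': -0.83, 'y': 0.37, 'rz': 0.91}
{'x': -0.8, 'y': 0.45, 'rz': 0.91}
{'x': -0.75, 'y': 0.52, 'rz': 0.91}
{'x': -0.7, 'y': 0.58, 'rz': 0.91}
{'x': -0.65, 'y': 0.64, 'rz': 0.91}
{'x': -0.59, 'y': 0.7, 'rz': 0.91}
{'x': -0.52, 'y': 0.75, 'rz': 0.91}
{'x': -0.45, 'y': 0.79, 'rz': 0.91}
{'x': -0.38, 'y': 0.83, 'rz': 0.91}
{'x': -0.3, 'y': 0.86, 'rz': 0.91}
```

Call:
apply_moves([
  {"x": -0.6,"y": -0.69,"rz": 0.91},
  {"x": -0.66,"y": -0.63,"rz": 0.91},
  {"x": -0.72,"y": -0.57,"rz": 0.91},
  {"x": -0.76,"y": -0.5,"rz": 0.91},
  {"x": -0.81,"y": -0.43,"rz": 0.91},
  {"x": -0.84,"y": -0.35,"rz": 0.91},
  {"x": -0.87,"y": -0.28,"rz": 0.91},
  {"x": -0.89,"y": -0.2,"rz": 0.91},
  {"x": -0.91,"y": -0.11,"rz": 0.91},
  {"x": -0.91,"y": -0.03,"rz": 0.91},
], claw=1)

```text
schema error: expected keys x, y, z, rx, ry, rz
```

```bash
python3 -c "
from plan import *
plan([534.5,-236,200],-0.877)"
```

```text
t 0.80 tcp [153.3 554.2 239.3] yang 1.301 zax [-0.  0. -1.] F [ 0.4 -0.7  0.3] T [-0.02  0.01  0.01] w 0.996 q [ 1.09  0.16  1.6   0.    1.39 -0.21]
n 24
{'x': -0.6, 'y': -0.69, 'z': 0.04, 'rz': 0.91}
{'x': -0.66, 'y': -0.63, 'z': 0.04, 'rz': 0.91}
{'x': -0.72, 'y': -0.57, 'z': 0.04, 'rz': 0.91}
{'x': -0.76, 'y': -0.5, 'z': 0.04, 'rz': 0.91}
{'x': -0.81, 'y': -0.43, 'z': 0.04, 'rz': 0.91}
{'x': -0.84, 'y': -0.35, 'z': 0.04, 'rz': 0.91}
{'x': -0.87, 'y': -0.28, 'z': 0.04, 'rz': 0.91}
{'x': -0.89, 'y': -0.2, 'z': 0.04, 'rz': 0.91}
{'x': -0.91, 'y': -0.11, 'z': 0.04, 'rz': 0.91}
{'x': -0.91, 'y': -0.03, 'z': 0.04, 'rz': 0.91}
{'x': -0.91, 'y': 0.05, 'z': 0.04, 'rz': 0.91}
{'x': -0.9, 'y': 0.13, 'z': 0.04, 'rz': 0.91}
{'x': -0.89, 'y': 0.22, 'z': 0.04, 'rz': 0.91}
{'x': -0.87, 'y': 0.29, 'z': 0.04, 'rz': 0.91}
{'x': -0.83, 'y': 0.37, 'z': 0.04, 'rz': 0.91}
{'x': -0.8, 'y': 0.45, 'z': 0.04, 'rz': 0.91}
{'x': -0.75, 'y': 0.52, 'z': 0.04, 'rz': 0.91}
{'x': -0.7, 'y': 0.58, 'z': 0.04, 'rz': 0.91}
{'x': -0.65, 'y': 0.64, 'z': 0.04, 'rz': 0.91}
{'x': -0.59, 'y': 0.7, 'z': 0.04, 'rz': 0.91}
{'x': -0.52, 'y': 0.75, 'z': 0.04, 'rz': 0.91}
{'x': -0.45, 'y': 0.79, 'z': 0.04, 'rz': 0.91}
{'x': -0.38, 'y': 0.83, 'z': 0.04, 'rz': 0.91}
{'x': -0.3, 'y': 0.86, 'z': 0.04, 'rz': 0.91}
```

The call needs all six keys in each row.

Call:
apply_moves([
  {"x": -0.6,"y": -0.69,"z": 0,"rx": 0,"ry": 0,"rz": 0.91},
  {"x": -0.66,"y": -0.63,"z": 0,"rx": 0,"ry": 0,"rz": 0.91},
  {"x": -0.72,"y": -0.57,"z": 0,"rx": 0,"ry": 0,"rz": 0.91},
  {"x": -0.76,"y": -0.5,"z": 0,"rx": 0,"ry": 0,"rz": 0.91},
  {"x": -0.81,"y": -0.43,"z": 0,"rx": 0,"ry": 0,"rz": 0.91},
  {"x": -0.84,"y": -0.35,"z": 0,"rx": 0,"ry": 0,"rz": 0.91},
  {"x": -0.87,"y": -0.28,"z": 0,"rx": 0,"ry": 0,"rz": 0.91},
  {"x": -0.89,"y": -0.2,"z": 0,"rx": 0,"ry": 0,"rz": 0.91},
  {"x": -0.91,"y": -0.11,"z": 0,"rx": 0,"ry": 0,"rz": 0.91},
  {"x": -0.91,"y": -0.03,"z": 0,"rx": 0,"ry": 0,"rz": 0.91},
], claw=1)

```text
time_s: 1.63
tcp_pos: [309.1, 214.5, 238.1]
tcp_rot: [1.784, 2.585, 0.007]
contact_force: [2.3, -0.4, -0.2]
gripper_width: 1.001
```

```bash
sed -i 's/ if abs(v)>=.005}/}/; s/print(row)/print(str(row).replace("\x27","\\"").replace(" ","").replace("0.0,","0,").replace("0.0}","0}"),end=",\\n")/' plan.py; python3 -c "
from plan import *
plan([534.5,-236,200],-0.877)"
```

```text
t 1.63 tcp [309.1 214.5 238.1] yang 0.363 zax [ 0.003  0.003 -1.   ] F [ 2.3 -0.4 -0.2] T [ 0.   -0.06  0.04] w 1.001 q [ 0.28 -0.41  2.11  0.    1.43 -0.08]
n 14
{"x":-0.9,"y":0.09,"z":0.07,"rx":0,"ry":-0,"rz":0.89},
{"x":-0.88,"y":0.17,"z":0.07,"rx":0,"ry":-0,"rz":0.89},
{"x":-0.87,"y":0.25,"z":0.07,"rx":0,"ry":-0,"rz":0.89},
{"x":-0.84,"y":0.32,"z":0.07,"rx":0,"ry":-0,"rz":0.89},
{"x":-0.81,"y":0.4,"z":0.07,"rx":0,"ry":-0,"rz":0.89},
{"x":-0.77,"y":0.47,"z":0.07,"rx":0,"ry":-0,"rz":0.89},
{"x":-0.73,"y":0.53,"z":0.07,"rx":0,"ry":-0,"rz":0.89},
{"x":-0.68,"y":0.59,"z":0.07,"rx":0,"ry":-0,"rz":0.89},
{"x":-0.62,"y":0.65,"z":0.07,"rx":0,"ry":-0,"rz":0.89},
{"x":-0.56,"y":0.7,"z":0.07,"rx":0,"ry":-0,"rz":0.89},
{"x":-0.5,"y":0.75,"z":0.07,"rx":0,"ry":-0,"rz":0.89},
{"x":-0.43,"y":0.79,"z":0.07,"rx":0,"ry":-0,"rz":0.89},
{"x":-0.36,"y":0.83,"z":0.07,"rx":0,"ry":-0,"rz":0.89},
{"x":-0.28,"y":0.85,"z":0.07,"rx":0,"ry":-0,"rz":0.89},
```

Tracking is good.

Call:
apply_moves([
  {"x": -0.9,"y": 0.09,"z": 0.07,"rx": 0,"ry": 0,"rz": 0.89},
  {"x": -0.88,"y": 0.17,"z": 0.07,"rx": 0,"ry": 0,"rz": 0.89},
  {"x": -0.87,"y": 0.25,"z": 0.07,"rx": 0,"ry": 0,"rz": 0.89},
  {"x": -0.84,"y": 0.32,"z": 0.07,"rx": 0,"ry": 0,"rz": 0.89},
  {"x": -0.81,"y": 0.4,"z": 0.07,"rx": 0,"ry": 0,"rz": 0.89},
  {"x": -0.77,"y": 0.47,"z": 0.07,"rx": 0,"ry": 0,"rz": 0.89},
  {"x": -0.73,"y": 0.53,"z": 0.07,"rx": 0,"ry": 0,"rz": 0.89},
  {"x": -0.68,"y": 0.59,"z": 0.07,"rx": 0,"ry": 0,"rz": 0.89},
  {"x": -0.62,"y": 0.65,"z": 0.07,"rx": 0,"ry": 0,"rz": 0.89},
  {"x": -0.56,"y": 0.7,"z": 0.07,"rx": 0,"ry": 0,"rz": 0.89},
])

```text
time_s: 2.47
tcp_pos: [468.0, -130.5, 213.3]
tcp_rot: [2.756, 1.494, 0.025]
contact_force: [0.7, 1.3, 1.2]
gripper_width: 0.997
```

```bash
python3 -c "
from plan import *
plan([534.5,-236,150],-0.877)"
```

```text
t 2.47 tcp [ 468.  -130.5  213.3] yang -0.577 zax [ 0.017  0.002 -1.   ] F [0.7 1.3 1.2] T [0.04 0.01 0.01] w 0.997 q [-0.53 -0.07  1.88  0.01  1.31  0.05]
n 4
{"x":-0.33,"y":0.7,"z":0.4,"rx":0.03,"ry":-0.03,"rz":0.75},
{"x":-0.28,"y":0.73,"z":0.4,"rx":0.03,"ry":-0.03,"rz":0.75},
{"x":-0.22,"y":0.75,"z":0.4,"rx":0.03,"ry":-0.03,"rz":0.75},
{"x":-0.16,"y":0.76,"z":0.4,"rx":0.03,"ry":-0.03,"rz":0.75},
```

Call:
apply_moves([
  {"x": -0.33,"y": 0.7,"z": 0.4,"rx": 0.03,"ry": -0.03,"rz": 0.75},
  {"x": -0.28,"y": 0.73,"z": 0.4,"rx": 0.03,"ry": -0.03,"rz": 0.75},
  {"x": -0.22,"y": 0.75,"z": 0.4,"rx": 0.03,"ry": -0.03,"rz": 0.75},
  {"x": -0.16,"y": 0.76,"z": 0.4,"rx": 0.03,"ry": -0.03,"rz": 0.75},
  {"x": 0,"y": 0,"z": 0,"rx": 0,"ry": 0,"rz": 0},
])

```text
time_s: 2.88
tcp_pos: [538.0, -250.2, 147.0]
tcp_rot: [2.966, 1.027, 0.003]
contact_force: [-0.7, 0.3, -0.8]
gripper_width: 0.998
```

```bash
python3 -c "
from plan import *
plan([534.5,-236,110],-0.877)
import cv2
for n in('top','side'):
    s=robot.snapshot(n);im=s['image'][150:390,280:540]
    cv2.imwrite(f'pics/{n}1.png',cv2.resize(cv2.convertScaleAbs(im,alpha=1.4),None,fx=2.4,fy=2.4,interpolation=cv2.INTER_CUBIC))
"
```

```text
t 2.88 tcp [ 538.  -250.2  147. ] yang -0.904 zax [ 0.003 -0.002 -1.   ] F [-0.7  0.3 -0.8] T [0.01 0.07 0.05] w 0.998 q [-0.64  0.29  1.64  0.    1.22  0.26]
n 2
{"x":0.08,"y":-0.17,"z":0.46,"rx":0.02,"ry":-0.01,"rz":-0.13},
{"x":0.08,"y":-0.17,"z":0.46,"rx":0.02,"ry":-0.01,"rz":-0.13},
```

View pics/side1.png

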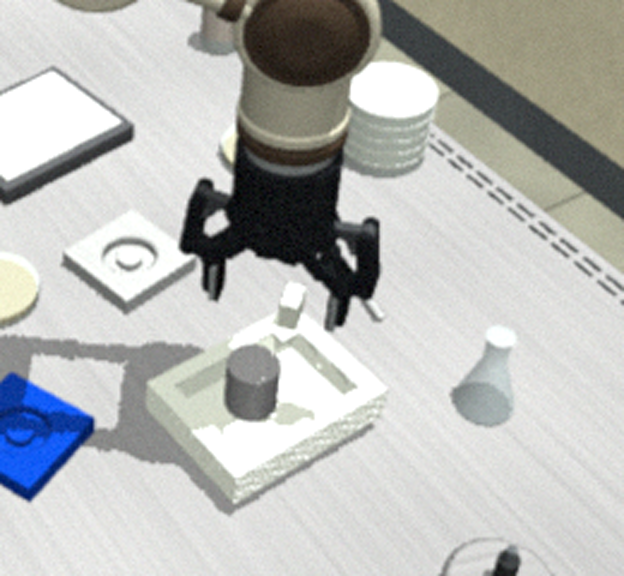

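View pics/top1.png

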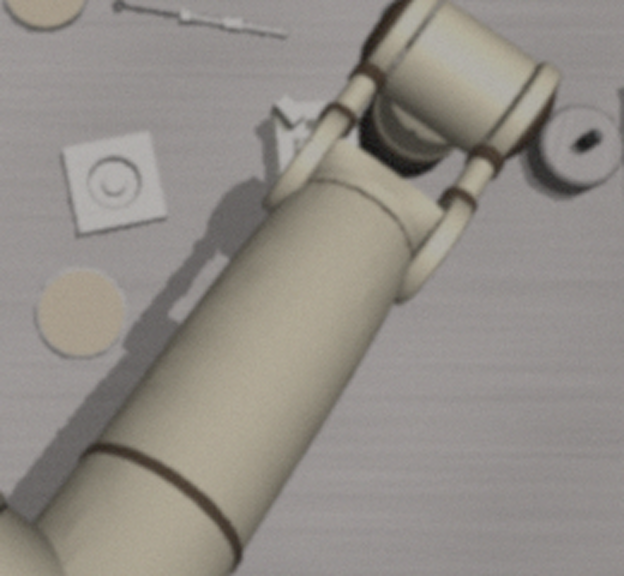

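The side view shows the gripper over the stack, its tips at crop (212,290) and (337,322) and the cap top at (252,363). The top view is blocked by the arm.

```bash
python3 -c "
from fit import *
print(proj('s',[[538,-250,152],[534.5,-236,152],[538,-250,139]]))
for sgn in(1,-1):
  print((proj('s',[538+sgn*45*np.cos(-.9),-250+sgn*45*np.sin(-.9),152])-[280,150])*2.4)
"
```

```text
[[393.3729851  279.56005476]
 [387.43022116 275.60408081]
 [392.84721062 284.42448263]]
[[329.22824883 326.07365714]]
[[216.33046535 296.17697064]]
```

Call:
apply_moves([
  {"x": 0.08,"y": -0.17,"z": 0.46,"rx": 0.02,"ry": -0.01,"rz": -0.13},
  {"x": 0.08,"y": -0.17,"z": 0.46,"rx": 0.02,"ry": -0.01,"rz": -0.13},
  {"x": 0,"y": 0,"z": 0,"rx": 0,"ry": 0,"rz": 0},
  {"x": 0,"y": 0,"z": 0,"rx": 0,"ry": 0,"rz": 0},
])

```text
time_s: 3.32
tcp_pos: [535.8, -231.0, 118.6]
tcp_rot: [2.942, 1.081, 0.01]
contact_force: [0.7, 0.4, -0.1]
gripper_width: 0.995
```

```bash
python3 -c "
from plan import *
plan([534.2,-236,57],-0.877,n=4)"
```

```text
t 3.32 tcp [ 535.8 -231.   118.6] yang -0.867 zax [ 0.008 -0.004 -1.   ] F [ 0.7  0.4 -0.1] T [ 0.07  0.   -0.06] w 0.995 q [-0.61  0.29  1.69  0.    1.15  0.25]
n 4
{"x":-0.03,"y":0.01,"z":0.39,"rx":0.02,"ry":-0.01,"rz":0.03},
{"x":-0.03,"y":0.01,"z":0.39,"rx":0.02,"ry":-0.01,"rz":0.03},
{"x":-0.03,"y":0.02,"z":0.39,"rx":0.02,"ry":-0.01,"rz":0.03},
{"x":-0.03,"y":0.02,"z":0.39,"rx":0.02,"ry":-0.01,"rz":0.03},
```

Call:
apply_moves([
  {"x": -0.03,"y": 0.01,"z": 0.39,"rx": 0.02,"ry": -0.01,"rz": 0.03},
  {"x": -0.03,"y": 0.01,"z": 0.39,"rx": 0.02,"ry": -0.01,"rz": 0.03},
  {"x": -0.03,"y": 0.02,"z": 0.39,"rx": 0.02,"ry": -0.01,"rz": 0.03},
  {"x": 0,"y": 0,"z": 0,"rx": 0,"ry": 0,"rz": 0},
  {"x": 0,"y": 0,"z": 0,"rx": 0,"ry": 0,"rz": 0},
])

```text
time_s: 3.73
tcp_pos: [539.1, -235.6, 82.2]
tcp_rot: [2.937, 1.07, 0.017]
contact_force: [0.3, -0.6, 0.6]
gripper_width: 1.001
```

```bash
python3 -c "
from plan import *
plan([534.2,-236,57],-0.877,n=2)"
```

```text
t 3.73 tcp [ 539.1 -235.6   82.2] yang -0.872 zax [ 0.015 -0.011 -1.   ] F [ 0.3 -0.6  0.6] T [-0.06  0.    0.07] w 1.001 q [-0.62  0.35  1.7   0.    1.07  0.25]
n 2
{"x":-0.05,"y":-0.04,"z":0.31,"rx":0.09,"ry":-0.02,"rz":0.03},
{"x":-0.05,"y":-0.04,"z":0.31,"rx":0.09,"ry":-0.02,"rz":0.03},
```

Call:
apply_moves([
  {"x": -0.05,"y": -0.04,"z": 0.25,"rx": 0.09,"ry": -0.02,"rz": 0.03},
  {"x": -0.05,"y": -0.04,"z": 0.25,"rx": 0.09,"ry": -0.02,"rz": 0.03},
  {"x": 0,"y": 0,"z": 0,"rx": 0,"ry": 0,"rz": 0},
])

```text
time_s: 3.98
tcp_pos: [536.2, -237.0, 65.7]
tcp_rot: [2.95, 1.066, 0.007]
contact_force: [-0.6, 1.7, -0.5]
gripper_width: 0.995
```

```bash
python3 -c "
from plan import *
plan([534.2,-236,57],-0.877,n=2)
import cv2
for n in('side',):
    s=robot.snapshot(n);im=s['image'][200:380,320:500]
    cv2.imwrite(f'pics/{n}2.png',cv2.resize(cv2.convertScaleAbs(im,alpha=1.4),None,fx=3.3,fy=3.3,interpolation=cv2.INTER_CUBIC))
show()
"
```

```text
t 3.98 tcp [ 536.2 -237.    65.7] yang -0.877 zax [ 0.006 -0.003 -1.   ] F [-0.6  1.7 -0.5] T [-0.03 -0.07  0.03] w 0.995 q [-0.62  0.38  1.7   0.    1.06  0.25]
n 2
{"x":-0.01,"y":-0.03,"z":0.11,"rx":0.03,"ry":-0.01,"rz":-0},
{"x":-0.01,"y":-0.03,"z":0.11,"rx":0.03,"ry":-0.01,"rz":-0},
t 4.03 tcp [ 536.8 -237.3   66.5] yang -0.877 zax [ 0.007 -0.004 -1.   ] F [ 0.1 -0.   0.2] T [ 0.03  0.02 -0.02] w 0.998 q [-0.62  0.37  1.7   0.    1.06  0.25]
```

View pics/side2.png

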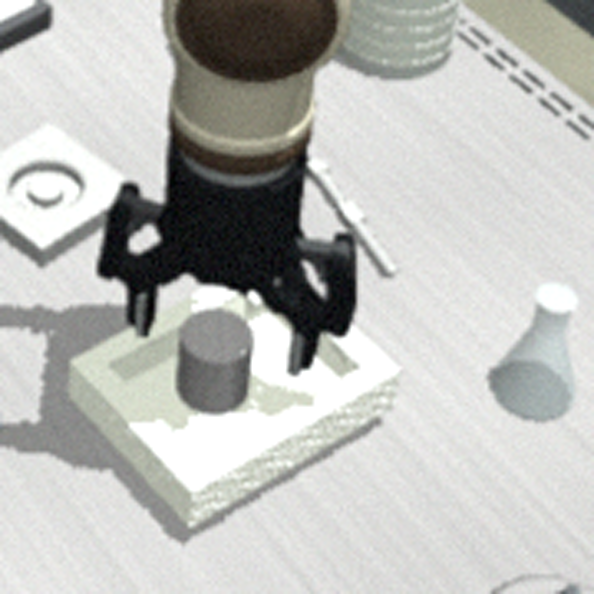

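The tips sit at crop (148,330) and (300,370), straddling the cap top at (215,337).

```bash
python3 -c "
from fit import *
a=np.array([224,350])/3.3+[320,200];b=np.array([215,337])/3.3+[320,200]
for z in(66,71.5,76): print(unproj('s',a,z))
print(unproj('s',b,81))
"
```

```text
[ 540.79331364 -238.79389326   66.        ]
[ 537.64368909 -242.57777441   71.5       ]
[ 535.06672355 -245.67367717   76.        ]
[ 533.53700233 -238.11468319   81.        ]
```

Call:
apply_moves([
  {"x": -0.03,"y": -0.04,"z": 0.14,"rx": 0.03,"ry": -0.01,"rz": 0},
  {"x": -0.02,"y": -0.03,"z": 0.1,"rx": 0.03,"ry": -0.01,"rz": 0},
  {"x": 0,"y": 0,"z": 0,"rx": 0,"ry": 0,"rz": 0},
])

```text
time_s: 4.28
tcp_pos: [533.8, -236.9, 57.0]
tcp_rot: [2.953, 1.067, 0.003]
contact_force: [1.4, -0.6, 0.4]
gripper_width: 1.001
```

Call:
apply_moves([
  {"x": 0,"y": 0,"z": 0,"rx": 0,"ry": 0,"rz": 0},
  {"x": 0,"y": 0,"z": 0,"rx": 0,"ry": 0,"rz": 0},
  {"x": 0,"y": 0,"z": 0,"rx": 0,"ry": 0,"rz": 0},
  {"x": 0,"y": 0,"z": 0,"rx": 0,"ry": 0,"rz": 0},
  {"x": 0,"y": 0,"z": 0,"rx": 0,"ry": 0,"rz": 0},
  {"x": 0,"y": 0,"z": 0,"rx": 0,"ry": 0,"rz": 0},
  {"x": 0,"y": 0,"z": 0,"rx": 0,"ry": 0,"rz": 0},
  {"x": 0,"y": 0,"z": 0,"rx": 0,"ry": 0,"rz": 0},
], claw=0)

```text
time_s: 4.95
tcp_pos: [533.8, -236.7, 57.0]
tcp_rot: [2.953, 1.067, 0.003]
contact_force: [-0.2, 1.0, 0.3]
gripper_width: 0.492
```

```bash
python3 -c "
from plan import *
import cv2
for n in('side',):
    s=robot.snapshot(n);im=s['image'][200:380,320:500]
    cv2.imwrite(f'pics/{n}3.png',cv2.resize(cv2.convertScaleAbs(im,alpha=1.4),None,fx=3.3,fy=3.3,interpolation=cv2.INTER_CUBIC))
show()
"
```

```text
t 5.00 tcp [ 533.8 -236.6   57. ] yang -0.877 zax [ 0.002 -0.001 -1.   ] F [-0.4  0.3 -0.3] T [-0.02 -0.05 -0.06] w 0.493 q [-0.62  0.39  1.71  0.    1.04  0.25]
```

View pics/side3.png

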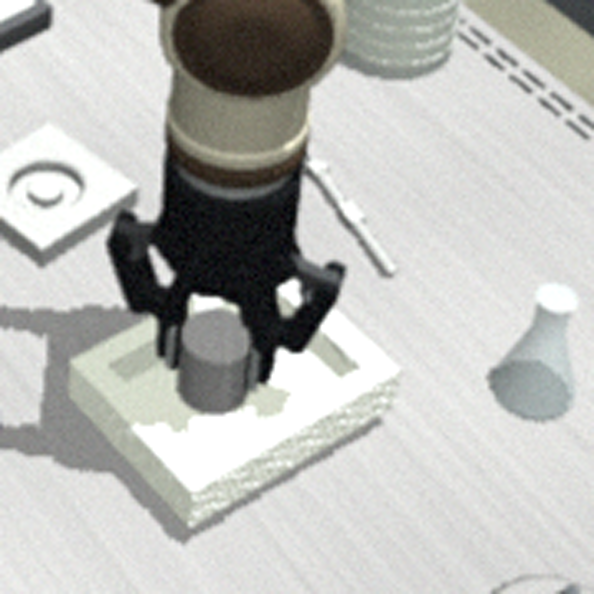

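```bash
python3 -c "
from fit import *
f=lambda p:np.array(p)/3.3+[320,200]
for z in(49,53,57): print(unproj('s',f([169,368]),z),unproj('s',f([262,382]),z))
print(unproj('s',f([215,337]),81))
print(proj('s',[[534,-236.5,54],[534+7,-236.5+6,54]]),f([220,372]))
"
python3 -c "
import cv2
im=cv2.imread('pics/side3.png')[180:440,60:400];cv2.imwrite('pics/side3z.png',cv2.resize(im,None,fx=2.2,fy=2.2,interpolation=cv2.INTER_CUBIC))"
```

```text
[ 513.74350648 -221.96591381   49.        ] [ 555.33188101 -259.36813656   49.        ]
[ 511.62397059 -224.74169974   53.        ] [ 553.01890282 -261.96995147   53.        ]
[ 509.5044347  -227.51748567   57.        ] [ 550.70592462 -264.57176638   57.        ]
[ 533.53700233 -238.11468319   81.        ]
[[383.97131799 310.68109255]
 [385.12291434 307.33907093]] [386.66666667 312.72727273]
```

View pics/side3z.png

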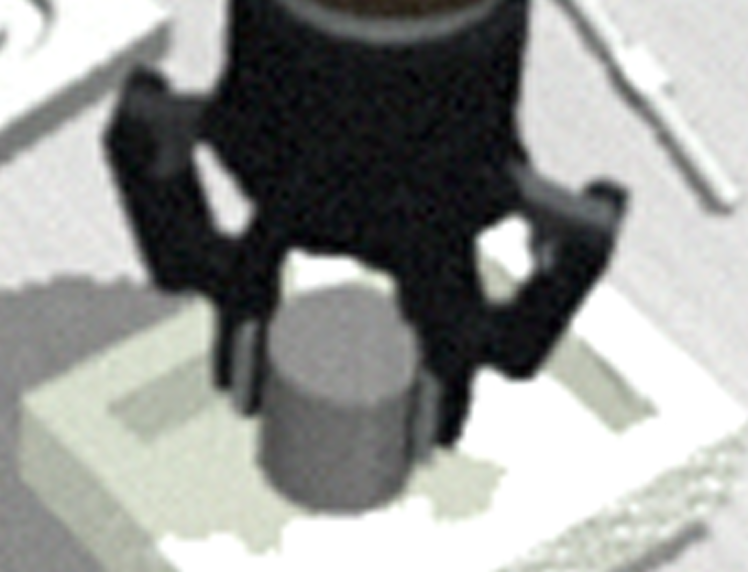

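The grasp is good: pads either side of the cap top, well centred, opening 0.49 (about 42–44 mm). Lifting.

Call:
apply_moves([
  {"x": 0,"y": 0,"z": -0.3,"rx": 0,"ry": 0,"rz": 0},
  {"x": 0,"y": 0,"z": -0.5,"rx": 0,"ry": 0,"rz": 0},
  {"x": 0,"y": 0,"z": -0.6,"rx": 0,"ry": 0,"rz": 0},
  {"x": 0,"y": 0,"z": -0.5,"rx": 0,"ry": 0,"rz": 0},
  {"x": 0,"y": 0,"z": -0.3,"rx": 0,"ry": 0,"rz": 0},
  {"x": 0,"y": 0,"z": 0,"rx": 0,"ry": 0,"rz": 0},
])

```text
time_s: 5.5
tcp_pos: [532.1, -235.5, 150.0]
tcp_rot: [-2.952, -1.067, 0.001]
contact_force: [0.7, -0.6, -1.0]
gripper_width: 0.495
```

```bash
python3 -c "
from plan import *
plan([548.4,-17.7,110],-0.877,n=8)"
```

```text
t 5.50 tcp [ 532.1 -235.5  150. ] yang -0.877 zax [-0.001  0.002 -1.   ] F [ 0.7 -0.6 -1. ] T [-0.07 -0.03  0.  ] w 0.495 q [-0.62  0.26  1.66  0.    1.22  0.25]
n 8
{"x":0.47,"y":-0.49,"z":0.13,"rx":-0,"ry":-0,"rz":-0},
{"x":0.47,"y":-0.49,"z":0.13,"rx":-0,"ry":-0,"rz":-0},
{"x":0.47,"y":-0.49,"z":0.13,"rx":-0,"ry":-0,"rz":-0},
{"x":0.47,"y":-0.49,"z":0.13,"rx":-0,"ry":-0,"rz":-0},
{"x":0.47,"y":-0.49,"z":0.13,"rx":-0,"ry":-0,"rz":-0},
{"x":0.47,"y":-0.49,"z":0.13,"rx":-0,"ry":-0,"rz":-0},
{"x":0.47,"y":-0.49,"z":0.13,"rx":-0,"ry":-0,"rz":-0},
{"x":0.47,"y":-0.49,"z":0.13,"rx":-0,"ry":-0,"rz":-0},
```

Call:
apply_moves([
  {"x": 0.47,"y": -0.49,"z": 0.13,"rx": 0,"ry": 0,"rz": 0},
  {"x": 0.47,"y": -0.49,"z": 0.13,"rx": 0,"ry": 0,"rz": 0},
  {"x": 0.47,"y": -0.49,"z": 0.13,"rx": 0,"ry": 0,"rz": 0},
  {"x": 0.47,"y": -0.49,"z": 0.13,"rx": 0,"ry": 0,"rz": 0},
  {"x": 0.47,"y": -0.49,"z": 0.13,"rx": 0,"ry": 0,"rz": 0},
  {"x": 0.47,"y": -0.49,"z": 0.13,"rx": 0,"ry": 0,"rz": 0},
  {"x": 0.47,"y": -0.49,"z": 0.13,"rx": 0,"ry": 0,"rz": 0},
  {"x": 0.47,"y": -0.49,"z": 0.13,"rx": 0,"ry": 0,"rz": 0},
  {"x": 0,"y": 0,"z": 0,"rx": 0,"ry": 0,"rz": 0},
  {"x": 0,"y": 0,"z": 0,"rx": 0,"ry": 0,"rz": 0},
])

```text
time_s: 6.33
tcp_pos: [546.7, -11.4, 106.3]
tcp_rot: [2.956, 1.062, -0.002]
contact_force: [-0.5, -0.8, -1.2]
gripper_width: 0.492
```

```bash
python3 -c "
from plan import *
plan([548.4,-17.7,58],-0.877,n=4)"
```

```text
t 6.33 tcp [546.7 -11.4 106.3] yang -0.881 zax [-0.001 -0.001 -1.   ] F [-0.5 -0.8 -1.2] T [-0.    0.03 -0.05] w 0.492 q [-0.24  0.23  1.79 -0.    1.12  0.64]
n 4
{"x":-0.02,"y":0.04,"z":0.3,"rx":0,"ry":0,"rz":-0.01},
{"x":-0.02,"y":0.04,"z":0.3,"rx":0,"ry":0,"rz":-0.01},
{"x":-0.02,"y":0.04,"z":0.3,"rx":0,"ry":0,"rz":-0.01},
{"x":-0.02,"y":0.04,"z":0.3,"rx":0,"ry":0,"rz":-0.01},
```

Call:
apply_moves([
  {"x": -0.02,"y": 0.04,"z": 0.3,"rx": 0,"ry": 0,"rz": 0},
  {"x": -0.02,"y": 0.04,"z": 0.3,"rx": 0,"ry": 0,"rz": 0},
  {"x": -0.02,"y": 0.04,"z": 0.3,"rx": 0,"ry": 0,"rz": 0},
  {"x": -0.02,"y": 0.04,"z": 0.3,"rx": 0,"ry": 0,"rz": 0},
  {"x": 0,"y": 0,"z": 0,"rx": 0,"ry": 0,"rz": 0},
  {"x": 0,"y": 0,"z": 0,"rx": 0,"ry": 0,"rz": 0},
])

```text
time_s: 6.83
tcp_pos: [547.3, -23.6, 52.1]
tcp_rot: [2.958, 1.054, -0.005]
contact_force: [0.4, -1.4, -1.5]
gripper_width: 0.493
```

```bash
python3 -c "
from plan import *
import cv2
show()
for n,x,y in(('side',290,200),('top',280,150)):
    s=robot.snapshot(n);im=s['image'][y:y+110,x:x+110]
    cv2.imwrite(f'pics/{n}4.png',cv2.resize(cv2.convertScaleAbs(im,alpha=1.3),None,fx=5,fy=5,interpolation=cv2.INTER_CUBIC))
show()
"
```

```text
t 6.83 tcp [547.3 -23.6  52.1] yang -0.886 zax [-0.003 -0.002 -1.   ] F [ 0.4 -1.4 -1.5] T [ 0.   -0.03  0.02] w 0.493 q [-0.26  0.32  1.81 -0.    1.02  0.63]
t 6.93 tcp [547.4 -23.3  52.6] yang -0.886 zax [-0.002 -0.002 -1.   ] F [ 0.2  0.1 -1.1] T [0.02 0.02 0.  ] w 0.493 q [-0.26  0.32  1.81 -0.    1.02  0.63]
```

View pics/side4.png

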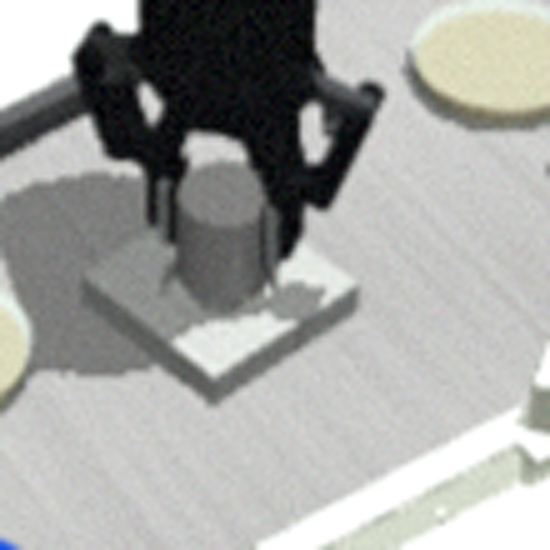

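View pics/top4.png

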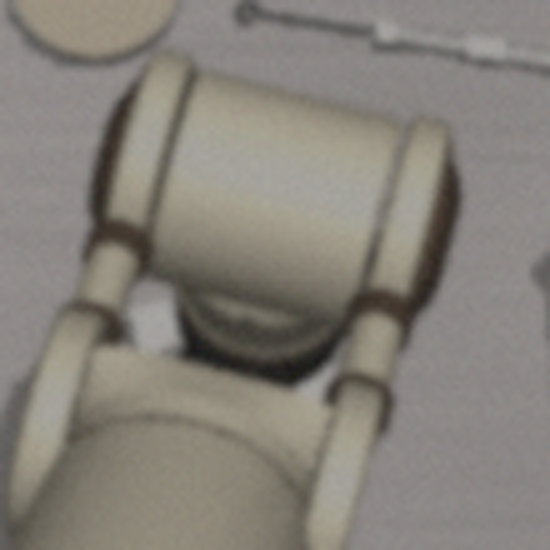

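The side view shows the cap above the rest, top at crop (222,195). The top view is blocked.

```bash
python3 -c "
from fit import *
f=lambda p:(np.array(p)+.5)/5-.5+[290,200]
# cap top ellipse extents & bottom
import numpy as np
th=np.linspace(0,6.283,200)
def ell(x,y,z,r=22): 
    p=proj('s',np.c_[x+r*np.cos(th),y+r*np.sin(th),0*th+z]); p=((p-[290,200]+.5)*5-.5); return p.min(0).round(1),p.max(0).round(1)
print('unproj top c',unproj('s',f([222,196]),76.6))
print('top',ell(547.4,-23.3,76.6),'bot',ell(547.4,-23.3,28.6))
# rest rim from crop c_rest_side (k5 off 245,170): x388..503
def ell2(x,y,z,r=25.5):
    p=proj('s',np.c_[x+r*np.cos(th),y+r*np.sin(th),0*th+z]); p=((p-[245,170]+.5)*5-.5); return p.min(0).round(1),p.max(0).round(1)
print('rim pred',ell2(548.5,-17.7,18),ell2(549.5,-19.2,18))
"

```

```text
unproj top c [546.69017149 -24.91159437  76.6       ]
top (array([171.7, 160.7]), array([271.3, 227. ])) bot (array([172.2, 239.6]), array([269.4, 306.3]))
rim pred (array([385.5, 393.4]), array([497.2, 470.4])) (array([389.1, 394.6]), array([500.8, 471.6]))
```

```bash
python3 -c "
import cv2
im=cv2.imread('pics/side0.png')[232:282,300:368];cv2.imwrite('pics/rz.png',cv2.resize(im,None,fx=11,fy=11,interpolation=cv2.INTER_CUBIC))
from fit import *
th=np.linspace(0,6.283,200)
p=proj('s',np.c_[548.5+25.5*np.cos(th),-17.7+25.5*np.sin(th),0*th+18])
z=cv2.imread('pics/rz.png')
for q in p: cv2.circle(z,tuple(int(v) for v in ((q-[300,232]+.5)*11-.5)),1,(0,0,255),-1)
p=proj('s',[[548.5+a*np.cos(.208)-b*np.sin(.208),-17.7+a*np.sin(.208)+b*np.cos(.208),18] for a,b in((45,45),(-45,45),(-45,-45),(45,-45))])
cv2.polylines(z,[(((p-[300,232]+.5)*11-.5)).astype(int)],True,(0,0,255),1)
cv2.imwrite('pics/rz.png',z)
"
```

```text
(no output)
```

View pics/rz.png

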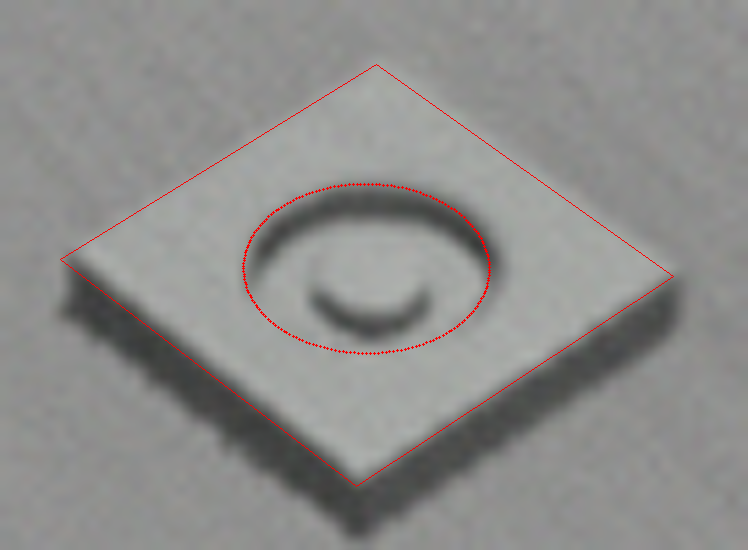

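```bash
python3 -c "
from plan import *
plan([549.2,-18.2,50],-0.877,n=2)"
```

```text
t 6.93 tcp [547.4 -23.3  52.6] yang -0.886 zax [-0.002 -0.002 -1.   ] F [ 0.2  0.1 -1.1] T [0.02 0.02 0.  ] w 0.493 q [-0.26  0.32  1.81 -0.    1.02  0.63]
n 2
{"x":0.06,"y":-0.04,"z":0.03,"rx":0,"ry":0.02,"rz":-0.04},
{"x":0.06,"y":-0.04,"z":0.03,"rx":0,"ry":0.02,"rz":-0.04},
```

Call:
apply_moves([
  {"x": 0.06,"y": -0.04,"z": 0.03,"rx": 0,"ry": 0.02,"rz": -0.04},
  {"x": 0.06,"y": -0.04,"z": 0.03,"rx": 0,"ry": 0.02,"rz": -0.04},
  {"x": 0,"y": 0,"z": 0,"rx": 0,"ry": 0,"rz": 0},
  {"x": 0,"y": 0,"z": 0,"rx": 0,"ry": 0,"rz": 0},
])

```text
time_s: 7.27
tcp_pos: [551.0, -18.1, 52.1]
tcp_rot: [2.953, 1.067, 0.008]
contact_force: [-0.1, 0.3, -1.5]
gripper_width: 0.493
```

```bash
python3 -c "
from plan import *
plan([549.2,-18.2,46],-0.877,n=2)"
```

```text
t 7.27 tcp [551.  -18.1  52.1] yang -0.877 zax [ 0.005 -0.    -1.   ] F [-0.1  0.3 -1.5] T [ 0.   -0.03  0.02] w 0.493 q [-0.25  0.32  1.81  0.    1.01  0.62]
n 2
{"x":-0.02,"y":-0.01,"z":0.08,"rx":0.02,"ry":-0.02,"rz":-0},
{"x":-0.02,"y":-0.01,"z":0.08,"rx":0.02,"ry":-0.02,"rz":-0},
```

Call:
apply_moves([
  {"x": -0.02,"y": -0.01,"z": 0.08,"rx": 0.02,"ry": -0.02,"rz": 0},
  {"x": -0.02,"y": -0.01,"z": 0.08,"rx": 0.02,"ry": -0.02,"rz": 0},
  {"x": 0,"y": 0,"z": 0,"rx": 0,"ry": 0,"rz": 0},
  {"x": 0,"y": 0,"z": 0,"rx": 0,"ry": 0,"rz": 0},
])

```text
time_s: 7.6
tcp_pos: [549.8, -18.3, 46.0]
tcp_rot: [2.954, 1.069, 0.001]
contact_force: [-0.9, -0.3, -0.7]
gripper_width: 0.491
```

```bash
python3 -c "
from plan import *
plan([549.2,-18.2,38],-0.877,n=2)
import cv2
s=robot.snapshot('side');im=s['image'][215:275,300:368]
cv2.imwrite('pics/side5.png',cv2.resize(cv2.convertScaleAbs(im,alpha=1.5),None,fx=9,fy=9,interpolation=cv2.INTER_CUBIC))
"
```

```text
t 7.60 tcp [549.8 -18.3  46. ] yang -0.877 zax [ 0.001 -0.    -1.   ] F [-0.9 -0.3 -0.7] T [-0.01  0.    0.01] w 0.491 q [-0.25  0.33  1.81 -0.    1.    0.62]
n 2
{"x":-0.01,"y":-0.01,"z":0.1,"rx":0,"ry":-0,"rz":0},
{"x":-0.01,"y":-0.01,"z":0.1,"rx":0,"ry":-0,"rz":0},
```

View pics/side5.png

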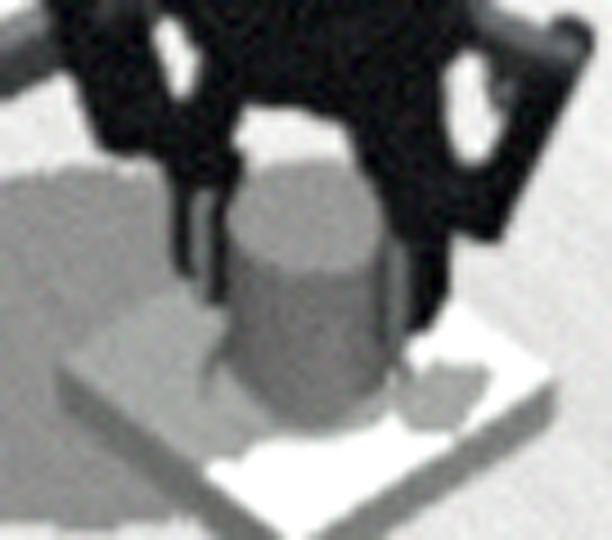

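The cap looks centred over the pocket: cap middle at about px 334.1, pocket 334.2. I'll go down gently.

Call:
apply_moves([
  {"x": -0.01,"y": 0,"z": 0.1,"rx": 0,"ry": 0,"rz": 0},
  {"x": 0,"y": 0,"z": 0.1,"rx": 0,"ry": 0,"rz": 0},
  {"x": 0,"y": 0,"z": 0,"rx": 0,"ry": 0,"rz": 0},
])

```text
time_s: 7.9
tcp_pos: [549.5, -18.6, 37.3]
tcp_rot: [2.954, 1.068, 0.002]
contact_force: [0.2, 0.6, -1.3]
gripper_width: 0.489
```

```bash
python3 -c "
from plan import *
plan([549.2,-18.2,31],-0.877,n=2)"
```

```text
t 7.90 tcp [549.5 -18.6  37.3] yang -0.877 zax [ 0.001 -0.    -1.   ] F [ 0.2  0.6 -1.3] T [ 0.04  0.04 -0.  ] w 0.489 q [-0.25  0.34  1.81 -0.    0.98  0.62]
n 2
{"x":0,"y":-0.01,"z":0.08,"rx":0.01,"ry":-0,"rz":0},
{"x":0,"y":-0.01,"z":0.08,"rx":0.01,"ry":-0,"rz":0},
```

No contact with the foot at about 13 mm, below the 18 mm rim, so the cap is in the pocket. Going on to touch.

Call:
apply_moves([
  {"x": 0,"y": 0,"z": 0.08,"rx": 0,"ry": 0,"rz": 0},
  {"x": 0,"y": 0,"z": 0.08,"rx": 0,"ry": 0,"rz": 0},
  {"x": 0,"y": 0,"z": 0.02,"rx": 0,"ry": 0,"rz": 0},
])

```text
time_s: 8.15
tcp_pos: [549.7, -18.7, 29.9]
tcp_rot: [2.954, 1.068, 0.001]
contact_force: [-4.3, 1.1, 10.3]
gripper_width: 0.492
```

```bash
python3 -c "
from plan import *
show()"
```

```text
t 8.15 tcp [549.7 -18.7  29.9] yang -0.877 zax [ 0.001 -0.    -1.   ] F [-4.3  1.1 10.3] T [0.11 0.69 0.02] w 0.492 q [-0.25  0.36  1.81 -0.    0.97  0.62]
```

Floor contact of 10 N at TCP z 29.9, and 30 was expected for home. Releasing.

Call:
apply_moves([
  {"x": 0,"y": 0,"z": 0,"rx": 0,"ry": 0,"rz": 0},
  {"x": 0,"y": 0,"z": 0,"rx": 0,"ry": 0,"rz": 0},
  {"x": 0,"y": 0,"z": 0,"rx": 0,"ry": 0,"rz": 0},
  {"x": 0,"y": 0,"z": 0,"rx": 0,"ry": 0,"rz": 0},
  {"x": 0,"y": 0,"z": 0,"rx": 0,"ry": 0,"rz": 0},
  {"x": 0,"y": 0,"z": 0,"rx": 0,"ry": 0,"rz": 0},
], claw=1)

```text
time_s: 8.65
tcp_pos: [550.6, -18.9, 30.4]
tcp_rot: [2.953, 1.068, 0.004]
contact_force: [0.0, -0.3, -0.1]
gripper_width: 1.001
```

Call:
apply_moves([
  {"x": 0,"y": 0,"z": -0.3,"rx": 0,"ry": 0,"rz": 0},
  {"x": 0,"y": 0,"z": -0.6,"rx": 0,"ry": 0,"rz": 0},
  {"x": 0,"y": 0,"z": -0.8,"rx": 0,"ry": 0,"rz": 0},
  {"x": 0,"y": 0,"z": -0.8,"rx": 0,"ry": 0,"rz": 0},
  {"x": 0,"y": 0,"z": -0.5,"rx": 0,"ry": 0,"rz": 0},
])

```text
time_s: 9.07
tcp_pos: [545.5, -17.7, 151.4]
tcp_rot: [-2.949, -1.066, 0.014]
contact_force: [0.4, -0.6, 0.8]
gripper_width: 0.999
```

```bash
python3 -c "
from plan import *
import cv2
s=robot.snapshot('side');im=s['image'][215:345,300:450];cv2.imwrite('pics/side6full.png',s['image'])
cv2.imwrite('pics/side6.png',cv2.resize(cv2.convertScaleAbs(im,alpha=1.3),None,fx=4.5,fy=4.5,interpolation=cv2.INTER_CUBIC))
plan([605.8,-186.4,150],-0.877)"
```

```text
t 9.12 tcp [548.1 -18.3 155.6] yang -0.877 zax [-0.003  0.001 -1.   ] F [ 2.5 -0.3  3.6] T [-0.01 -0.17 -0.06] w 0.999 q [-0.25  0.17  1.75 -0.    1.22  0.62]
n 5
{"x":-0.32,"y":0.83,"z":0.03,"rx":-0.01,"ry":0,"rz":0},
{"x":-0.32,"y":0.83,"z":0.03,"rx":-0.01,"ry":0,"rz":0},
{"x":-0.32,"y":0.83,"z":0.03,"rx":-0.01,"ry":0,"rz":0},
{"x":-0.32,"y":0.83,"z":0.03,"rx":-0.01,"ry":0,"rz":0},
{"x":-0.32,"y":0.83,"z":0.03,"rx":-0.01,"ry":0,"rz":0},
```

View pics/side6.png

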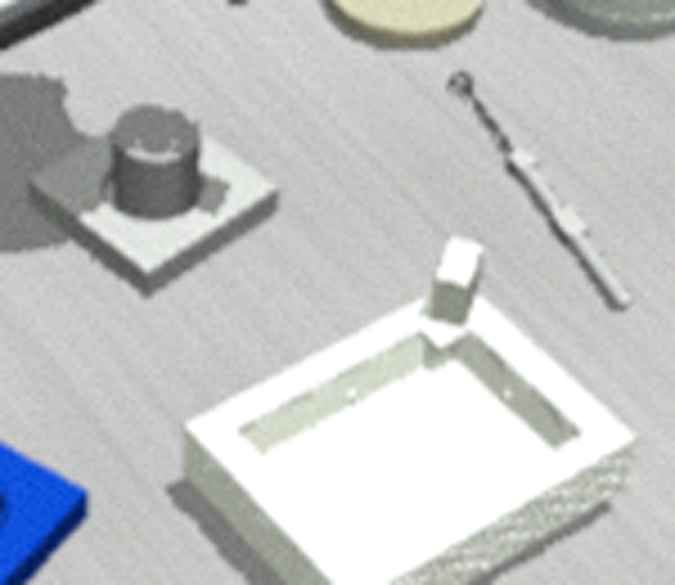

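```bash
python3 -c "
from fit import *
f=lambda p:(np.array(p)+.5)/4.5-.5+[300,215]
print(unproj('s',f([156,133]),54),unproj('s',f([156,133]),58))
# grip: tray pose variants
for n,(x,y,a) in dict(ts=(547.05,-240.1,.074),t=(545.5,-239.3,.076),s=(548.2,-240.5,.072)).items():
  c,s=np.cos(a),np.sin(a); print(n,x+67*c-49*s,y+67*s+49*c)
im=cv2.imread('pics/side6full.png');z=cv2.resize(im[260:330,370:470],None,fx=7.5,fy=7.5,interpolation=cv2.INTER_CUBIC);z=cv2.convertScaleAbs(z,alpha=1.2)
x,y,a=548.2,-240.5,.072;c,s=np.cos(a),np.sin(a)
def dr(P,col):
  p=proj('s',P);cv2.polylines(z,[((p-[370,260]+.5)*7.5-.5).astype(int)],True,col,1)
g=np.array([x+67*c-49*s,y+67*s+49*c]);u=np.array([np.cos(a+.62),np.sin(a+.62)]);v=np.array([-u[1],u[0]])
for zz,col in((78,(0,0,255)),(50,(0,160,0))): dr([[*(g+14*i*u+8*j*v),zz] for i,j in((1,1),(-1,1),(-1,-1),(1,-1))],col)
dr([[x+80*i*c-60*j*s,y+80*i*s+60*j*c,50] for i,j in((1,1),(-1,1),(-1,-1),(1,-1))],(255,0,0))
cv2.imwrite('pics/gz.png',z)
"
```

```text
[551.11585548 -19.11349608  54.        ] [548.80907545 -22.854572    58.        ]
ts 610.2439461206029 -186.2806245511309
t 608.5861810536143 -185.35434438186329
s 611.5014584118915 -186.80711999782852
```

View pics/gz.png

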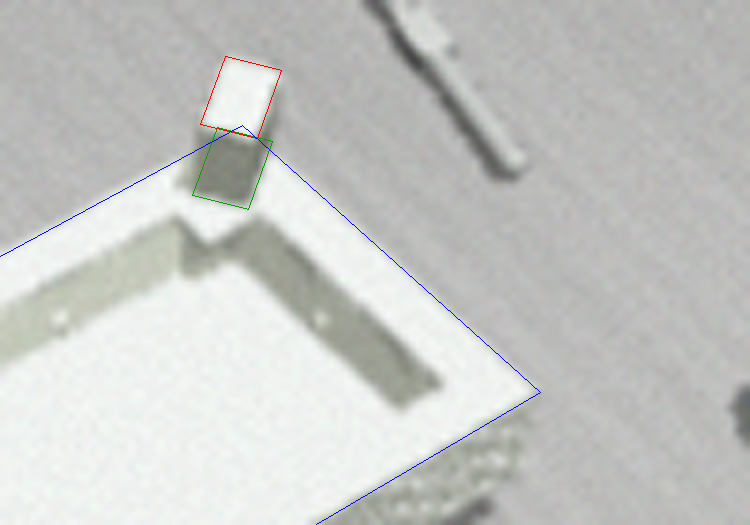

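The cap is home: its top unprojects to (551,-19) at z 54, over the pocket. The tray model overlay matches the grip block and flange corners in the side view. Going to the grip at (610.2,-186.3), with the jaws already at the right angle.

Call:
apply_moves([
  {"x": -0.32,"y": 0.83,"z": 0.06,"rx": 0,"ry": 0,"rz": 0},
  {"x": -0.32,"y": 0.83,"z": 0.06,"rx": 0,"ry": 0,"rz": 0},
  {"x": -0.32,"y": 0.83,"z": 0.06,"rx": 0,"ry": 0,"rz": 0},
  {"x": -0.32,"y": 0.83,"z": 0.06,"rx": 0,"ry": 0,"rz": 0},
  {"x": -0.3,"y": 0.75,"z": 0.1,"rx": 0,"ry": 0,"rz": 0},
  {"x": 0,"y": 0,"z": 0,"rx": 0,"ry": 0,"rz": 0},
  {"x": 0,"y": 0,"z": 0,"rx": 0,"ry": 0,"rz": 0},
])

```text
time_s: 9.7
tcp_pos: [609.5, -190.8, 152.9]
tcp_rot: [2.944, 1.072, 0.014]
contact_force: [0.6, 0.6, -0.3]
gripper_width: 0.998
```

```bash
python3 -c "
from plan import *
plan([610.2,-186.3,100],-0.877,n=3)"
```

```text
t 9.70 tcp [ 609.5 -190.8  152.9] yang -0.873 zax [ 0.011 -0.004 -1.   ] F [ 0.6  0.6 -0.3] T [ 0.   -0.03 -0.03] w 0.998 q [-0.49  0.38  1.5   0.    1.25  0.38]
n 3
{"x":0.03,"y":-0.03,"z":0.44,"rx":0.04,"ry":-0.02,"rz":0.01},
{"x":0.03,"y":-0.03,"z":0.44,"rx":0.04,"ry":-0.02,"rz":0.01},
{"x":0.03,"y":-0.03,"z":0.44,"rx":0.04,"ry":-0.02,"rz":0.01},
```

Call:
apply_moves([
  {"x": 0.03,"y": -0.03,"z": 0.44,"rx": 0.04,"ry": -0.02,"rz": 0.01},
  {"x": 0.03,"y": -0.03,"z": 0.44,"rx": 0.04,"ry": -0.02,"rz": 0.01},
  {"x": 0.03,"y": -0.03,"z": 0.44,"rx": 0.04,"ry": -0.02,"rz": 0.01},
  {"x": 0,"y": 0,"z": 0,"rx": 0,"ry": 0,"rz": 0},
  {"x": 0,"y": 0,"z": 0,"rx": 0,"ry": 0,"rz": 0},
])

```text
time_s: 10.12
tcp_pos: [611.1, -183.8, 102.7]
tcp_rot: [2.952, 1.071, 0.003]
contact_force: [-0.1, 0.4, 0.2]
gripper_width: 1.003
```

```bash
python3 -c "
from plan import *
plan([610.2,-186.3,72],-0.877,n=2)
import cv2
s=robot.snapshot('side');im=s['image'][225:325,350:470]
cv2.imwrite('pics/side7.png',cv2.resize(cv2.convertScaleAbs(im,alpha=1.3),None,fx=5.5,fy=5.5,interpolation=cv2.INTER_CUBIC))
"
```

```text
t 10.12 tcp [ 611.1 -183.8  102.7] yang -0.875 zax [ 0.003 -0.001 -1.   ] F [-0.1  0.4  0.2] T [-0.    0.02 -0.02] w 1.003 q [-0.48  0.45  1.52  0.    1.17  0.39]
n 2
{"x":-0.03,"y":0.02,"z":0.38,"rx":0.01,"ry":-0.01,"rz":0.01},
{"x":-0.03,"y":0.02,"z":0.38,"rx":0.01,"ry":-0.01,"rz":0.01},
```

View pics/side7.png

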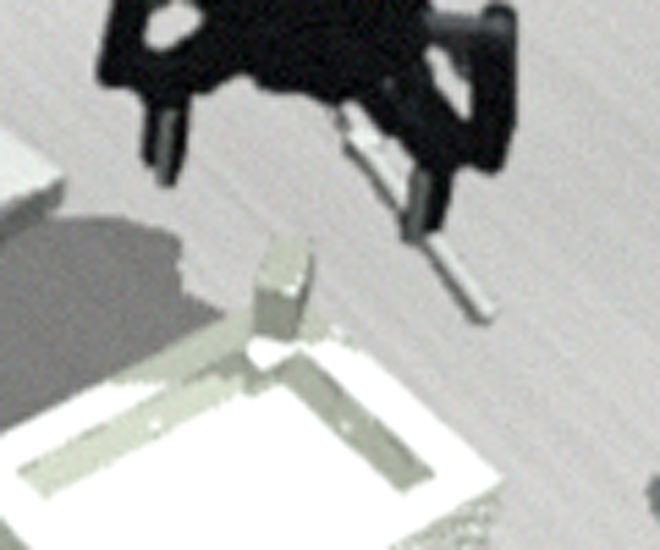

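The grip top at crop (288,262) lies between the tips at (165,180) and (418,240). Descending.

Call:
apply_moves([
  {"x": -0.03,"y": 0.02,"z": 0.36,"rx": 0.01,"ry": -0.01,"rz": 0.01},
  {"x": -0.03,"y": 0.02,"z": 0.36,"rx": 0.01,"ry": -0.01,"rz": 0.01},
  {"x": 0,"y": 0,"z": 0,"rx": 0,"ry": 0,"rz": 0},
  {"x": 0,"y": 0,"z": 0,"rx": 0,"ry": 0,"rz": 0},
])

```text
time_s: 10.5
tcp_pos: [611.5, -186.5, 74.6]
tcp_rot: [2.95, 1.069, 0.004]
contact_force: [0.6, -0.5, 0.1]
gripper_width: 0.998
```

```bash
python3 -c "
from plan import *
plan([610.2,-186.3,61],-0.877,n=2)
import cv2
s=robot.snapshot('side');im=s['image'][225:325,350:470]
cv2.imwrite('pics/side8.png',cv2.resize(cv2.convertScaleAbs(im,alpha=1.3),None,fx=5.5,fy=5.5,interpolation=cv2.INTER_CUBIC))
"
```

```text
t 10.50 tcp [ 611.5 -186.5   74.6] yang -0.875 zax [ 0.003 -0.002 -1.   ] F [ 0.6 -0.5  0.1] T [ 0.03  0.02 -0.03] w 0.998 q [-0.48  0.48  1.53 -0.    1.12  0.39]
n 2
{"x":-0.01,"y":-0.01,"z":0.17,"rx":0.02,"ry":-0.01,"rz":0.01},
{"x":-0.01,"y":-0.01,"z":0.17,"rx":0.02,"ry":-0.01,"rz":0.01},
```

View pics/side8.png

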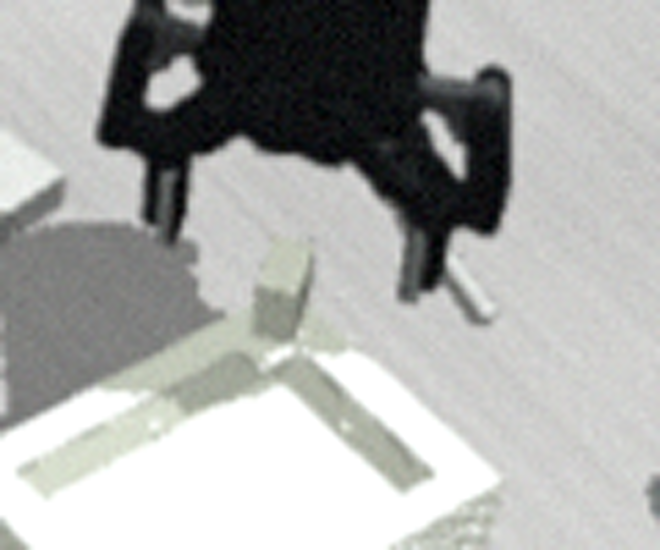

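Call:
apply_moves([
  {"x": -0.01,"y": -0.01,"z": 0.17,"rx": 0.02,"ry": -0.01,"rz": 0.01},
  {"x": -0.01,"y": -0.01,"z": 0.17,"rx": 0.02,"ry": -0.01,"rz": 0.01},
  {"x": 0,"y": 0,"z": 0,"rx": 0,"ry": 0,"rz": 0},
  {"x": 0,"y": 0,"z": 0,"rx": 0,"ry": 0,"rz": 0},
])

```text
time_s: 10.88
tcp_pos: [610.5, -186.8, 60.2]
tcp_rot: [2.954, 1.067, -0.001]
contact_force: [-0.7, -0.5, 0.5]
gripper_width: 0.996
```

```bash
python3 -c "
from plan import *
plan([610.2,-186.3,61],-0.877,n=1)"
```

```text
t 10.88 tcp [ 610.5 -186.8   60.2] yang -0.878 zax [-0.    -0.001 -1.   ] F [-0.7 -0.5  0.5] T [-0.02 -0.02  0.03] w 0.996 q [-0.49  0.5   1.54 -0.    1.1   0.39]
n 1
{"x":0,"y":-0.01,"z":-0.02,"rx":0,"ry":0.01,"rz":-0.01},
```

Call:
apply_moves([
  {"x": 0,"y": 0,"z": -0.01,"rx": 0,"ry": 0,"rz": 0},
  {"x": 0,"y": 0,"z": 0,"rx": 0,"ry": 0,"rz": 0},
  {"x": 0,"y": 0,"z": 0,"rx": 0,"ry": 0,"rz": 0},
  {"x": 0,"y": 0,"z": 0,"rx": 0,"ry": 0,"rz": 0},
  {"x": 0,"y": 0,"z": 0,"rx": 0,"ry": 0,"rz": 0},
  {"x": 0,"y": 0,"z": 0,"rx": 0,"ry": 0,"rz": 0},
  {"x": 0,"y": 0,"z": 0,"rx": 0,"ry": 0,"rz": 0},
  {"x": 0,"y": 0,"z": 0,"rx": 0,"ry": 0,"rz": 0},
  {"x": 0,"y": 0,"z": 0,"rx": 0,"ry": 0,"rz": 0},
  {"x": 0,"y": 0,"z": 0,"rx": 0,"ry": 0,"rz": 0},
], claw=0)

```text
time_s: 11.72
tcp_pos: [611.2, -187.0, 61.7]
tcp_rot: [2.953, 1.067, 0.001]
contact_force: [0.3, -0.0, -0.5]
gripper_width: 0.174
```

```bash
python3 -c "
from plan import *
import cv2
show()
s=robot.snapshot('side');im=s['image'][225:365,330:470];cv2.imwrite('pics/side9full.png',s['image'])
cv2.imwrite('pics/side9.png',cv2.resize(cv2.convertScaleAbs(im,alpha=1.2),None,fx=4.2,fy=4.2,interpolation=cv2.INTER_CUBIC))
"
```

```text
t 11.72 tcp [ 611.2 -187.    61.7] yang -0.878 zax [ 0.001 -0.001 -1.   ] F [ 0.3 -0.  -0.5] T [0.   0.05 0.06] w 0.174 q [-0.49  0.5   1.54 -0.    1.1   0.39]
```

View pics/side9.png

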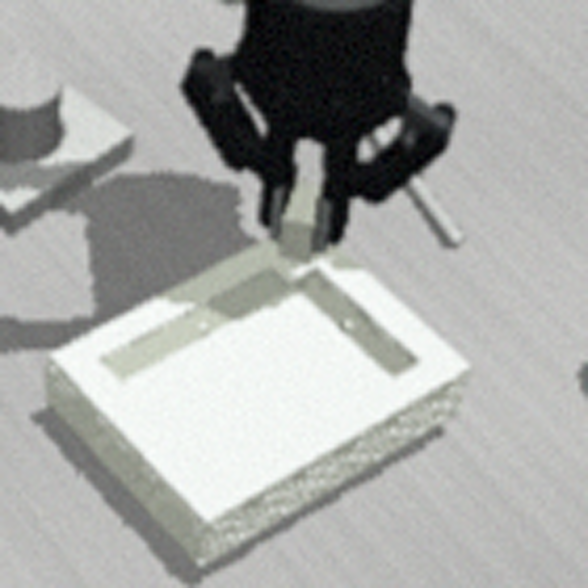

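Holding the grip: opening 0.174 (about 15–16 mm), no side force. Next is the peel about the far corner, starting with 0.06 rad.

```bash
cat > peel.py <<'E'
from plan import *
P0=np.array([611.2,-187.0,61.7]);R0=desired(-0.877)
L=180.;H=17.7
def target(th,lift=0.,L=L):
    r=np.array([L,0,-H])  # tool frame, from pivot
    piv=P0-R0.apply(r)
    R=R0*Ro.from_rotvec([0,th,0])
    return piv+R.apply(r)+[0,0,lift],R
E
python3 -c "
from peel import *
p,R=target(.06);plan(p,R1=R,n=3)"
```

```text
t 11.77 tcp [ 611.2 -187.    61.8] yang -0.878 zax [ 0.001 -0.001 -1.   ] F [ 0.8 -0.1  0. ] T [0.04 0.   0.03] w 0.175 q [-0.49  0.5   1.54 -0.    1.1   0.39]
n 3
{"x":-0.01,"y":0,"z":-0.09,"rx":0.01,"ry":0.2,"rz":-0},
{"x":-0.01,"y":0,"z":-0.09,"rx":0.01,"ry":0.2,"rz":-0},
{"x":-0.01,"y":0,"z":-0.09,"rx":0.01,"ry":0.2,"rz":-0},
```

Call:
apply_moves([
  {"x": -0.01,"y": 0,"z": -0.09,"rx": 0,"ry": 0.2,"rz": 0},
  {"x": -0.01,"y": 0,"z": -0.09,"rx": 0,"ry": 0.2,"rz": 0},
  {"x": -0.01,"y": 0,"z": -0.09,"rx": 0,"ry": 0.2,"rz": 0},
  {"x": 0,"y": 0,"z": 0,"rx": 0,"ry": 0,"rz": 0},
  {"x": 0,"y": 0,"z": 0,"rx": 0,"ry": 0,"rz": 0},
])

```text
time_s: 12.18
tcp_pos: [610.0, -188.3, 74.0]
tcp_rot: [-2.934, -1.059, -0.099]
contact_force: [1.0, 1.3, -1.2]
gripper_width: 0.174
```

```bash
python3 -c "
from peel import *
p,R=target(.06);print(p.round(1),R.as_matrix()[:,2].round(3))
p,R=target(.12);plan(p,R1=R,n=3)"
```

```text
[ 610.1 -187.9   72.5] [ 0.046  0.038 -0.998]
t 12.18 tcp [ 610.  -188.3   74. ] yang -0.878 zax [ 0.053  0.041 -0.998] F [ 1.   1.3 -1.2] T [ 0.19 -0.18 -0.08] w 0.174 q [-0.52  0.46  1.57  0.07  1.09  0.33]
n 3
{"x":-0.01,"y":-0,"z":-0.08,"rx":0.01,"ry":0.18,"rz":-0},
{"x":-0.01,"y":-0,"z":-0.08,"rx":0.01,"ry":0.18,"rz":-0},
{"x":-0.01,"y":-0,"z":-0.08,"rx":0.01,"ry":0.18,"rz":-0},
```

Call:
apply_moves([
  {"x": -0.01,"y": 0,"z": -0.08,"rx": 0,"ry": 0.18,"rz": 0},
  {"x": -0.01,"y": 0,"z": -0.08,"rx": 0,"ry": 0.18,"rz": 0},
  {"x": -0.01,"y": 0,"z": -0.08,"rx": 0,"ry": 0.18,"rz": 0},
  {"x": 0,"y": 0,"z": 0,"rx": 0,"ry": 0,"rz": 0},
  {"x": 0,"y": 0,"z": 0,"rx": 0,"ry": 0,"rz": 0},
])

```text
time_s: 12.6
tcp_pos: [608.5, -189.7, 84.9]
tcp_rot: [-2.912, -1.05, -0.188]
contact_force: [0.2, 0.4, -1.5]
gripper_width: 0.177
```

```bash
python3 -c "
from peel import *
p,R=target(.12);print(p.round(1),R.as_matrix()[:,2].round(3))
p,R=target(.18);plan(p,R1=R,n=3)
import cv2
s=robot.snapshot('side');im=s['image'][225:365,330:470];cv2.imwrite('pics/side10full.png',s['image'])
cv2.imwrite('pics/side10.png',cv2.resize(cv2.convertScaleAbs(im,alpha=1.2),None,fx=4.2,fy=4.2,interpolation=cv2.INTER_CUBIC))
"
```

```text
[ 608.6 -189.2   83.1] [ 0.092  0.077 -0.993]
t 12.60 tcp [ 608.5 -189.7   84.9] yang -0.879 zax [ 0.1    0.079 -0.992] F [ 0.2  0.4 -1.5] T [ 0.08 -0.08 -0.03] w 0.177 q [-0.55  0.42  1.6   0.14  1.08  0.27]
n 3
{"x":-0.01,"y":-0,"z":-0.07,"rx":0.01,"ry":0.17,"rz":-0},
{"x":-0.01,"y":-0,"z":-0.07,"rx":0.01,"ry":0.17,"rz":-0},
{"x":-0.01,"y":-0,"z":-0.07,"rx":0.01,"ry":0.17,"rz":-0},
```

View pics/side10.png

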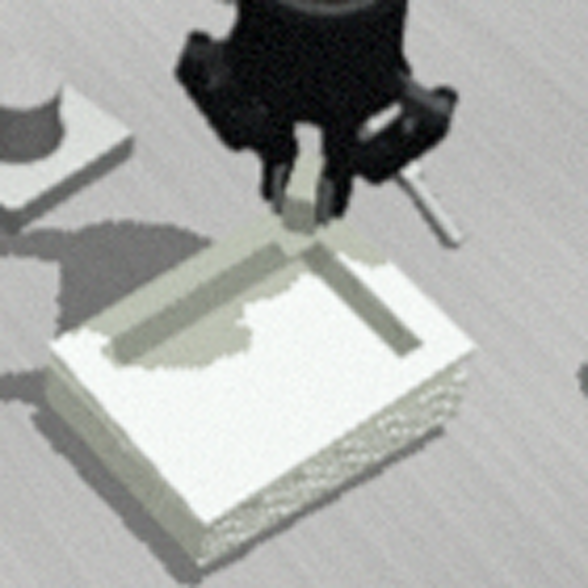

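The grip corner is up about 23 mm, the far corner at (205,522) is still down, and the stack hasn't moved. Continuing.

Call:
apply_moves([
  {"x": -0.01,"y": 0,"z": -0.09,"rx": 0,"ry": 0.2,"rz": 0},
  {"x": -0.01,"y": 0,"z": -0.09,"rx": 0,"ry": 0.2,"rz": 0},
  {"x": -0.01,"y": 0,"z": -0.09,"rx": 0,"ry": 0.2,"rz": 0},
  {"x": 0,"y": 0,"z": 0,"rx": 0,"ry": 0,"rz": 0},
])

```text
time_s: 12.98
tcp_pos: [606.0, -191.3, 95.8]
tcp_rot: [-2.883, -1.042, -0.28]
contact_force: [-0.6, -0.2, -1.3]
gripper_width: 0.178
```

```bash
python3 -c "
from peel import *
p,R=target(.19);print(p.round(1),R.as_matrix()[:,2].round(3))
p,R=target(.26);plan(p,R1=R,n=3)"
```

```text
[ 606.1 -191.2   95.4] [ 0.145  0.121 -0.982]
t 12.98 tcp [ 606.  -191.3   95.8] yang -0.877 zax [ 0.149  0.121 -0.981] F [-0.6 -0.2 -1.3] T [-0.06  0.05  0.05] w 0.178 q [-0.58  0.39  1.63  0.21  1.07  0.2 ]
n 3
{"x":-0.01,"y":0,"z":-0.1,"rx":0.01,"ry":0.22,"rz":0},
{"x":-0.01,"y":0,"z":-0.1,"rx":0.01,"ry":0.22,"rz":0},
{"x":-0.01,"y":0,"z":-0.1,"rx":0.01,"ry":0.22,"rz":0},
```

Call:
apply_moves([
  {"x": -0.01,"y": 0,"z": -0.1,"rx": 0,"ry": 0.22,"rz": 0},
  {"x": -0.01,"y": 0,"z": -0.1,"rx": 0,"ry": 0.22,"rz": 0},
  {"x": -0.01,"y": 0,"z": -0.1,"rx": 0,"ry": 0.22,"rz": 0},
  {"x": 0,"y": 0,"z": 0,"rx": 0,"ry": 0,"rz": 0},
])

```text
time_s: 13.32
tcp_pos: [602.2, -194.1, 107.7]
tcp_rot: [-2.851, -1.029, -0.377]
contact_force: [-0.9, -1.2, -1.5]
gripper_width: 0.176
```

```bash
python3 -c "
from peel import *
p,R=target(.26);print(p.round(1),R.as_matrix()[:,2].round(3))
p,R=target(.32);plan(p,R1=R,n=3)
import cv2
s=robot.snapshot('side');im=s['image'][225:365,330:470];cv2.imwrite('pics/side11full.png',s['image'])
cv2.imwrite('pics/side11.png',cv2.resize(cv2.convertScaleAbs(im,alpha=1.2),None,fx=4.2,fy=4.2,interpolation=cv2.INTER_CUBIC))
"
```

```text
[ 603.1 -193.8  107.4] [ 0.198  0.164 -0.966]
t 13.32 tcp [ 602.2 -194.1  107.7] yang -0.878 zax [ 0.201  0.164 -0.966] F [-0.9 -1.2 -1.5] T [-0.08  0.1  -0.  ] w 0.176 q [-0.62  0.35  1.66  0.29  1.08  0.12]
n 3
{"x":-0.01,"y":0,"z":-0.09,"rx":0.01,"ry":0.19,"rz":-0},
{"x":-0,"y":0,"z":-0.09,"rx":0.01,"ry":0.19,"rz":-0},
{"x":-0,"y":0,"z":-0.09,"rx":0.01,"ry":0.19,"rz":-0},
```

View pics/side11.png

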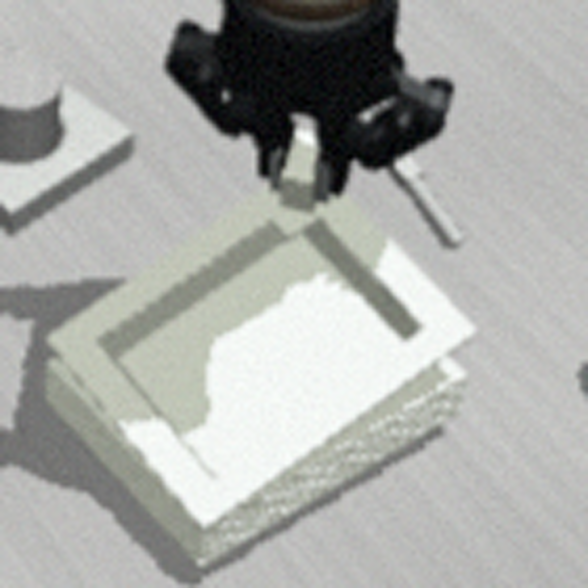

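Still clean: the far corner is down at (205,525), the stack's bottom corner is still at (203,570), and forces are about 2 N. I'll go to 0.38 rad so the last wall lets go too.

Call:
apply_moves([
  {"x": 0,"y": 0,"z": -0.09,"rx": 0,"ry": 0.2,"rz": 0},
  {"x": 0,"y": 0,"z": -0.09,"rx": 0,"ry": 0.2,"rz": 0},
  {"x": 0,"y": 0,"z": -0.09,"rx": 0,"ry": 0.2,"rz": 0},
  {"x": 0,"y": 0,"z": 0,"rx": 0,"ry": 0,"rz": 0},
])

```text
time_s: 13.7
tcp_pos: [599.6, -195.3, 118.1]
tcp_rot: [-2.818, -1.019, -0.464]
contact_force: [-0.4, -0.3, -0.5]
gripper_width: 0.176
```

```bash
python3 -c "
from peel import *
p,R=target(.32);print(p.round(1),R.as_matrix()[:,2].round(3))
p,R=target(.38);plan(p,R1=R,n=3)"
```

```text
[ 599.9 -196.4  117.4] [ 0.242  0.201 -0.949]
t 13.70 tcp [ 599.6 -195.3  118.1] yang -0.877 zax [ 0.246  0.204 -0.947] F [-0.4 -0.3 -0.5] T [-0.08  0.08 -0.04] w 0.176 q [-0.66  0.33  1.68  0.36  1.09  0.06]
n 3
{"x":-0.02,"y":0.01,"z":-0.09,"rx":0,"ry":0.18,"rz":0},
{"x":-0.02,"y":0.01,"z":-0.09,"rx":0,"ry":0.18,"rz":0},
{"x":-0.01,"y":0.01,"z":-0.09,"rx":0,"ry":0.18,"rz":0},
```

Call:
apply_moves([
  {"x": -0.01,"y": 0,"z": -0.09,"rx": 0,"ry": 0.2,"rz": 0},
  {"x": -0.01,"y": 0,"z": -0.09,"rx": 0,"ry": 0.2,"rz": 0},
  {"x": -0.01,"y": 0,"z": -0.09,"rx": 0,"ry": 0.2,"rz": 0},
  {"x": 0,"y": 0,"z": 0,"rx": 0,"ry": 0,"rz": 0},
  {"x": 0,"y": 0,"z": 0,"rx": 0,"ry": 0,"rz": 0},
])

```text
time_s: 14.12
tcp_pos: [595.2, -199.0, 129.0]
tcp_rot: [-2.782, -1.005, -0.554]
contact_force: [-0.2, -1.1, -1.7]
gripper_width: 0.176
```

```bash
python3 -c "
from peel import *
p,R=target(.38);print(p.round(1),R.as_matrix()[:,2].round(3))
p,R=target(.38,lift=60);plan(p,R1=R,n=8)
import cv2
s=robot.snapshot('side');im=s['image'][225:365,330:470];cv2.imwrite('pics/side12full.png',s['image'])
cv2.imwrite('pics/side12.png',cv2.resize(cv2.convertScaleAbs(im,alpha=1.2),None,fx=4.2,fy=4.2,interpolation=cv2.INTER_CUBIC))
"
```

```text
[ 596.3 -199.4  127.2] [ 0.285  0.237 -0.929]
t 14.12 tcp [ 595.2 -199.   129. ] yang -0.878 zax [ 0.295  0.244 -0.924] F [-0.2 -1.1 -1.7] T [-0.1   0.2  -0.04] w 0.176 q [-0.7   0.3   1.71  0.44  1.1  -0.02]
n 8
{"x":0.07,"y":0,"z":-0.17,"rx":0,"ry":-0.02,"rz":-0},
{"x":0.07,"y":0,"z":-0.17,"rx":0,"ry":-0.02,"rz":-0},
{"x":0.07,"y":0,"z":-0.17,"rx":0,"ry":-0.02,"rz":-0},
{"x":0.07,"y":0,"z":-0.17,"rx":0,"ry":-0.02,"rz":-0},
{"x":0.07,"y":0,"z":-0.17,"rx":0,"ry":-0.02,"rz":-0},
{"x":0.07,"y":0,"z":-0.17,"rx":0,"ry":-0.02,"rz":-0},
{"x":0.07,"y":0,"z":-0.17,"rx":0,"ry":-0.02,"rz":-0},
{"x":0.07,"y":0,"z":-0.17,"rx":0,"ry":-0.02,"rz":-0},
```

View pics/side12.png

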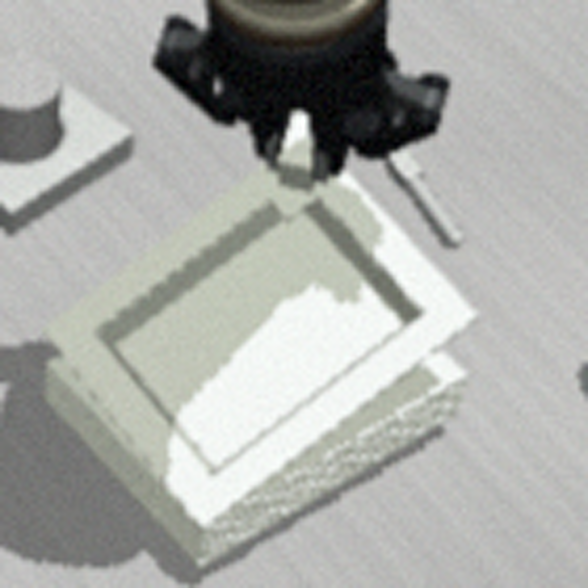

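The tray is peeled to about 0.39 rad, the far corner at (205,525) still on the stack, which hasn't moved. Lifting straight up with the tilt kept.

Call:
apply_moves([
  {"x": 0.05,"y": 0,"z": -0.12,"rx": 0,"ry": 0,"rz": 0},
  {"x": 0.06,"y": 0,"z": -0.15,"rx": 0,"ry": 0,"rz": 0},
  {"x": 0.07,"y": 0,"z": -0.17,"rx": 0,"ry": 0,"rz": 0},
  {"x": 0.07,"y": 0,"z": -0.17,"rx": 0,"ry": 0,"rz": 0},
  {"x": 0.07,"y": 0,"z": -0.17,"rx": 0,"ry": 0,"rz": 0},
  {"x": 0.07,"y": 0,"z": -0.17,"rx": 0,"ry": 0,"rz": 0},
  {"x": 0.07,"y": 0,"z": -0.17,"rx": 0,"ry": 0,"rz": 0},
  {"x": 0.07,"y": 0,"z": -0.17,"rx": 0,"ry": 0,"rz": 0},
  {"x": 0,"y": 0,"z": 0,"rx": 0,"ry": 0,"rz": 0},
])

```text
time_s: 14.92
tcp_pos: [596.2, -198.6, 192.2]
tcp_rot: [-2.783, -1.008, -0.555]
contact_force: [1.1, 0.3, 0.4]
gripper_width: 0.175
```

```bash
python3 -c "
from peel import *
show()
import cv2
s=robot.snapshot('side');im=s['image'][185:365,310:490];cv2.imwrite('pics/side13full.png',s['image'])
cv2.imwrite('pics/side13.png',cv2.resize(cv2.convertScaleAbs(im,alpha=1.2),None,fx=3.3,fy=3.3,interpolation=cv2.INTER_CUBIC))
plan([610,-187,210],-.877,n=8)
"
```

```text
t 14.92 tcp [ 596.2 -198.6  192.2] yang -0.876 zax [ 0.296  0.243 -0.924] F [1.1 0.3 0.4] T [-0.17  0.13  0.01] w 0.175 q [-0.7   0.22  1.67  0.41  1.21  0.04]
t 14.97 tcp [ 596.  -198.5  191.5] yang -0.876 zax [ 0.295  0.243 -0.924] F [ 0.1  0.4 -0.6] T [-0.09  0.08 -0.02] w 0.171 q [-0.7   0.22  1.67  0.41  1.21  0.04]
n 8
{"x":0.07,"y":0,"z":-0.03,"rx":0,"ry":-0.49,"rz":0},
{"x":0.07,"y":0,"z":-0.04,"rx":0,"ry":-0.49,"rz":0},
{"x":0.07,"y":0,"z":-0.04,"rx":0,"ry":-0.49,"rz":0},
{"x":0.07,"y":0,"z":-0.04,"rx":0,"ry":-0.49,"rz":0},
{"x":0.07,"y":0,"z":-0.05,"rx":0,"ry":-0.49,"rz":0},
{"x":0.06,"y":0,"z":-0.05,"rx":0,"ry":-0.49,"rz":0},
{"x":0.06,"y":0,"z":-0.05,"rx":0,"ry":-0.49,"rz":0},
{"x":0.06,"y":0,"z":-0.05,"rx":0,"ry":-0.49,"rz":0},
```

View pics/side13.png

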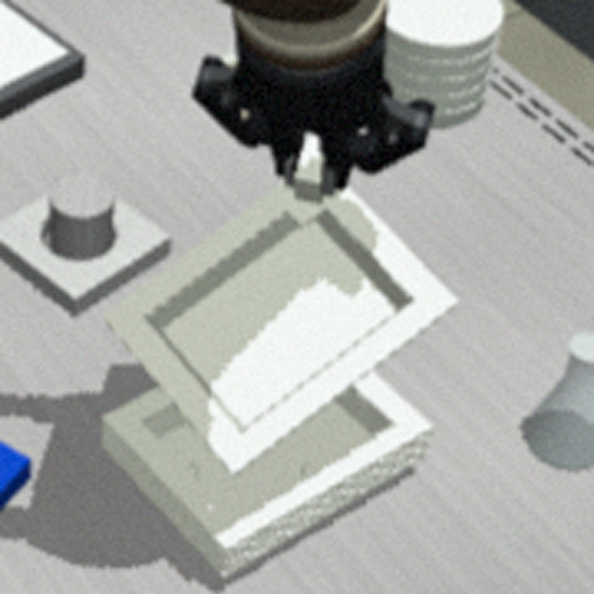

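The tray is free, and the stack and cap are undisturbed. Levelling in the air.

Call:
apply_moves([
  {"x": 0.07,"y": 0,"z": -0.04,"rx": 0,"ry": -0.49,"rz": 0},
  {"x": 0.07,"y": 0,"z": -0.04,"rx": 0,"ry": -0.49,"rz": 0},
  {"x": 0.07,"y": 0,"z": -0.04,"rx": 0,"ry": -0.49,"rz": 0},
  {"x": 0.07,"y": 0,"z": -0.04,"rx": 0,"ry": -0.49,"rz": 0},
  {"x": 0.07,"y": 0,"z": -0.05,"rx": 0,"ry": -0.49,"rz": 0},
  {"x": 0.06,"y": 0,"z": -0.05,"rx": 0,"ry": -0.49,"rz": 0},
  {"x": 0.06,"y": 0,"z": -0.05,"rx": 0,"ry": -0.49,"rz": 0},
  {"x": 0.06,"y": 0,"z": -0.05,"rx": 0,"ry": -0.49,"rz": 0},
  {"x": 0,"y": 0,"z": 0,"rx": 0,"ry": 0,"rz": 0},
])

```text
time_s: 15.72
tcp_pos: [607.1, -186.6, 206.3]
tcp_rot: [2.954, 1.062, -0.033]
contact_force: [0.1, 0.3, -0.6]
gripper_width: 0.173
```

```bash
python3 -c "
from peel import *
plan([620.6,260,200],-.80,n=18)
"
```

```text
t 15.72 tcp [ 607.1 -186.6  206.3] yang -0.881 zax [-0.019 -0.009 -1.   ] F [ 0.1  0.3 -0.6] T [ 0.03 -0.05  0.02] w 0.173 q [-0.48  0.35  1.44 -0.02  1.37  0.4 ]
n 18
{"x":0.41,"y":-0.47,"z":0,"rx":-0,"ry":0.01,"rz":-0.04},
{"x":0.41,"y":-0.46,"z":0,"rx":-0,"ry":0.01,"rz":-0.04},
{"x":0.41,"y":-0.46,"z":0,"rx":-0,"ry":0.01,"rz":-0.04},
{"x":0.42,"y":-0.46,"z":0,"rx":-0,"ry":0.01,"rz":-0.04},
{"x":0.42,"y":-0.46,"z":0,"rx":-0,"ry":0.01,"rz":-0.04},
{"x":0.42,"y":-0.46,"z":0,"rx":-0,"ry":0.01,"rz":-0.04},
{"x":0.42,"y":-0.46,"z":0,"rx":-0,"ry":0.01,"rz":-0.04},
{"x":0.42,"y":-0.45,"z":0,"rx":-0,"ry":0.01,"rz":-0.04},
{"x":0.43,"y":-0.45,"z":0.01,"rx":-0,"ry":0.01,"rz":-0.04},
{"x":0.43,"y":-0.45,"z":0.01,"rx":-0,"ry":0.01,"rz":-0.04},
{"x":0.43,"y":-0.45,"z":0.01,"rx":-0,"ry":0.01,"rz":-0.04},
{"x":0.43,"y":-0.45,"z":0.01,"rx":-0,"ry":0.01,"rz":-0.04},
{"x":0.43,"y":-0.44,"z":0.01,"rx":-0,"ry":0.01,"rz":-0.04},
{"x":0.44,"y":-0.44,"z":0.01,"rx":-0,"ry":0.01,"rz":-0.04},
{"x":0.44,"y":-0.44,"z":0.01,"rx":-0,"ry":0.01,"rz":-0.04},
{"x":0.44,"y":-0.44,"z":0.01,"rx":-0,"ry":0.01,"rz":-0.04},
{"x":0.44,"y":-0.44,"z":0.01,"rx":-0,"ry":0.01,"rz":-0.04},
{"x":0.44,"y":-0.43,"z":0.01,"rx":-0,"ry":0.01,"rz":-0.04},
```

Call:
apply_moves([
  {"x": 0.2,"y": -0.23,"z": 0,"rx": 0,"ry": 0.01,"rz": -0.04},
  {"x": 0.41,"y": -0.46,"z": 0,"rx": 0,"ry": 0.01,"rz": -0.04},
  {"x": 0.41,"y": -0.46,"z": 0,"rx": 0,"ry": 0.01,"rz": -0.04},
  {"x": 0.42,"y": -0.46,"z": 0,"rx": 0,"ry": 0.01,"rz": -0.04},
  {"x": 0.42,"y": -0.46,"z": 0,"rx": 0,"ry": 0.01,"rz": -0.04},
  {"x": 0.42,"y": -0.46,"z": 0,"rx": 0,"ry": 0.01,"rz": -0.04},
  {"x": 0.42,"y": -0.46,"z": 0,"rx": 0,"ry": 0.01,"rz": -0.04},
  {"x": 0.42,"y": -0.45,"z": 0,"rx": 0,"ry": 0.01,"rz": -0.04},
  {"x": 0.43,"y": -0.45,"z": 0.01,"rx": 0,"ry": 0.01,"rz": -0.04},
  {"x": 0.43,"y": -0.45,"z": 0.01,"rx": 0,"ry": 0.01,"rz": -0.04},
])

```text
time_s: 16.55
tcp_pos: [609.3, 58.5, 199.1]
tcp_rot: [-2.924, -1.104, 0.011]
contact_force: [1.3, 0.0, -0.3]
gripper_width: 0.172
```

```bash
python3 -c "
from peel import *
plan([620.6,260,190],-.80,n=9)
"
```

```text
t 16.55 tcp [609.3  58.5 199.1] yang -0.849 zax [-0.012  0.013 -1.   ] F [ 1.3  0.  -0.3] T [ 0.04 -0.05 -0.05] w 0.172 q [-0.11  0.29  1.52  0.01  1.34  0.74]
n 9
{"x":0.39,"y":-0.4,"z":0.03,"rx":-0.02,"ry":0,"rz":-0.05},
{"x":0.4,"y":-0.4,"z":0.03,"rx":-0.02,"ry":0,"rz":-0.05},
{"x":0.4,"y":-0.39,"z":0.03,"rx":-0.02,"ry":0,"rz":-0.05},
{"x":0.4,"y":-0.39,"z":0.03,"rx":-0.02,"ry":0,"rz":-0.05},
{"x":0.4,"y":-0.39,"z":0.03,"rx":-0.02,"ry":0,"rz":-0.05},
{"x":0.4,"y":-0.39,"z":0.03,"rx":-0.02,"ry":0,"rz":-0.05},
{"x":0.41,"y":-0.39,"z":0.03,"rx":-0.02,"ry":0,"rz":-0.05},
{"x":0.41,"y":-0.38,"z":0.03,"rx":-0.02,"ry":0,"rz":-0.05},
{"x":0.41,"y":-0.38,"z":0.03,"rx":-0.02,"ry":0,"rz":-0.05},
```

Call:
apply_moves([
  {"x": 0.4,"y": -0.4,"z": 0.03,"rx": -0.02,"ry": 0,"rz": -0.05},
  {"x": 0.4,"y": -0.4,"z": 0.03,"rx": -0.02,"ry": 0,"rz": -0.05},
  {"x": 0.4,"y": -0.39,"z": 0.03,"rx": -0.02,"ry": 0,"rz": -0.05},
  {"x": 0.4,"y": -0.39,"z": 0.03,"rx": -0.02,"ry": 0,"rz": -0.05},
  {"x": 0.4,"y": -0.39,"z": 0.03,"rx": -0.02,"ry": 0,"rz": -0.05},
  {"x": 0.4,"y": -0.39,"z": 0.03,"rx": -0.02,"ry": 0,"rz": -0.05},
  {"x": 0.4,"y": -0.38,"z": 0.03,"rx": -0.02,"ry": 0,"rz": -0.05},
  {"x": 0.35,"y": -0.33,"z": 0.03,"rx": -0.02,"ry": 0,"rz": -0.05},
  {"x": 0,"y": 0,"z": 0,"rx": 0,"ry": 0,"rz": 0},
  {"x": 0,"y": 0,"z": 0,"rx": 0,"ry": 0,"rz": 0},
])

```text
time_s: 17.38
tcp_pos: [609.7, 250.4, 185.7]
tcp_rot: [-2.895, -1.168, 0.003]
contact_force: [-0.4, -0.9, -1.0]
gripper_width: 0.178
```

```bash
python3 -c "
from peel import *
plan([620.6,260,177],-.80,n=3)
"
```

```text
t 17.38 tcp [609.7 250.4 185.7] yang -0.804 zax [-0.009  0.017 -1.   ] F [-0.4 -0.9 -1. ] T [ 0.   -0.11 -0.03] w 0.178 q [0.2  0.41 1.39 0.02 1.34 1.  ]
n 3
{"x":0.12,"y":0.01,"z":0.07,"rx":-0.06,"ry":-0.02,"rz":-0.01},
{"x":0.12,"y":0.01,"z":0.07,"rx":-0.06,"ry":-0.02,"rz":-0.01},
{"x":0.12,"y":0.01,"z":0.07,"rx":-0.06,"ry":-0.02,"rz":-0.01},
```

Call:
apply_moves([
  {"x": 0.12,"y": 0.01,"z": 0.07,"rx": -0.06,"ry": -0.02,"rz": 0},
  {"x": 0.12,"y": 0.01,"z": 0.07,"rx": -0.06,"ry": -0.02,"rz": 0},
  {"x": 0.12,"y": 0.01,"z": 0.07,"rx": -0.06,"ry": -0.02,"rz": 0},
  {"x": 0,"y": 0,"z": 0,"rx": 0,"ry": 0,"rz": 0},
  {"x": 0,"y": 0,"z": 0,"rx": 0,"ry": 0,"rz": 0},
])

```text
time_s: 17.8
tcp_pos: [621.3, 257.4, 175.5]
tcp_rot: [2.916, 1.17, -0.003]
contact_force: [0.1, -0.1, -0.3]
gripper_width: 0.173
```

```bash
python3 -c "
from peel import *
import cv2
for n in('side','top'):
    s=robot.snapshot(n);cv2.imwrite(f'pics/{n}14.png',cv2.convertScaleAbs(s['image'],alpha=1.2))
    x,y=(220,110) if n=='side' else (180,150)
    cv2.imwrite(f'pics/{n}14c.png',cv2.resize(cv2.convertScaleAbs(s['image'][y:y+120,x:x+150],alpha=1.2),None,fx=5,fy=5,interpolation=cv2.INTER_CUBIC))
plan([620.6,260,177],-.80,n=2)
"
```

```text
t 17.90 tcp [621.1 257.4 175.6] yang -0.808 zax [-0.002 -0.001 -1.   ] F [-0.7 -0.9 -0.7] T [ 0.03 -0.05  0.01] w 0.173 q [ 0.21  0.46  1.36 -0.    1.33  1.02]
n 2
{"x":0.02,"y":-0.03,"z":-0.02,"rx":-0,"ry":0.01,"rz":-0.04},
{"x":0.02,"y":-0.03,"z":-0.02,"rx":-0,"ry":0.01,"rz":-0.04},
```

View pics/side14.png

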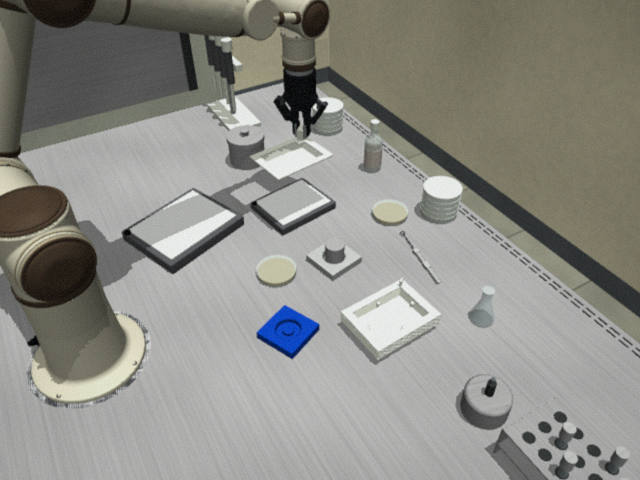

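View pics/side14c.png

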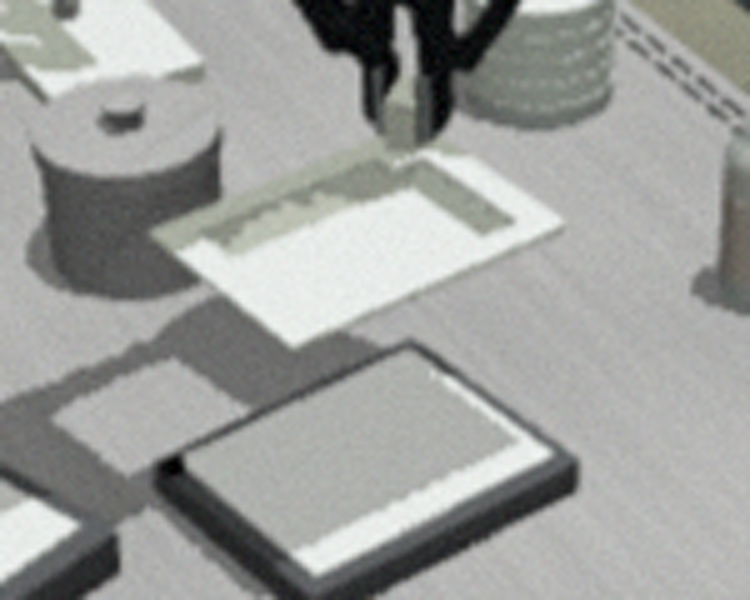

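View pics/top14c.png

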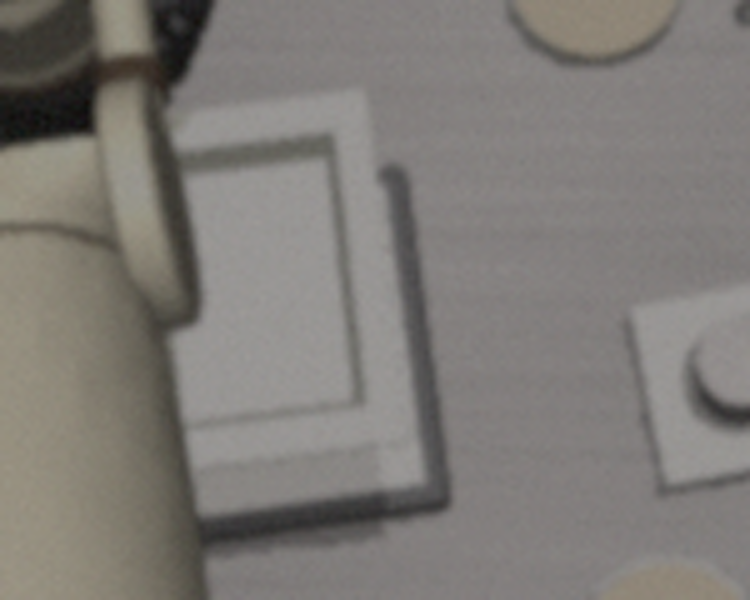

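The tray is held over the small light box: side corners at crop (152,235), (293,347), (565,222); top corners at (365,92), (418,437). I'll fit its pose from these.

```bash
python3 -c "
from fit import *
from scipy.spatial.transform import Rotation as Ro
f=lambda o,p:(np.array(p)+.5)/5-.5+np.array(o)
S=[(f((220,110),p),'s',a) for p,a in(((152,235),(-80,60)),((293,347),(-80,-60)),((565,222),(80,-60)))]
T=[(f((180,150),p),'t',a) for p,a in(((365,92),(80,-60)),((418,437),(-80,-60)))]
def res(v,O=S+T):
    R=Ro.from_euler('zyx',v[3:]) if len(v)==6 else Ro.from_euler('z',v[3])
    return np.concatenate([proj(c,v[:3]+R.apply([*a,0]))[0]-px for px,c,a in O])
for x0 in([561,201,165,.15,0,0],[561,201,165,.15]):
    q=least_squares(res,x0);print(q.x.round(3),q.fun.round(1))
q=least_squares(lambda v:res([v[0],v[1],165,v[2]],S),[561,201,.15]);print('s only z165',q.x.round(3),q.fun.round(1))
q=least_squares(lambda v:res([v[0],v[1],165,v[2]],T),[561,201,.15]);print('t only z165',q.x.round(3),q.fun.round(1))
"
```

```text
[ 5.60693e+02  1.96414e+02  1.64797e+02  1.59000e-01  1.30000e-02
 -1.50000e-02] [-1.5  0.2  0.2  0.   0.3  0.4  0.4 -1.1 -0.3  0.1]
[5.60848e+02 1.96508e+02 1.65337e+02 1.56000e-01] [-1.5  0.   0.2  0.5  0.4  0.1  0.4 -1.3 -0.4  0.2]
s only z165 [5.62365e+02 1.97280e+02 1.47000e-01] [-1.  -0.4  0.2  0.2  0.8  0.1]
t only z165 [5.58957e+02 1.96467e+02 1.70000e-01] [-0.1 -0.7  0.1  0.7]
```

The tray is level to about 0.015 rad, with its underside about 121 mm above the panel. It sits 4–5 mm low in y, so one small correction.

Call:
apply_moves([
  {"x": 0.04,"y": -0.03,"z": 0,"rx": 0,"ry": 0,"rz": 0},
  {"x": 0.04,"y": -0.03,"z": 0,"rx": 0,"ry": 0,"rz": 0},
  {"x": 0,"y": 0,"z": 0,"rx": 0,"ry": 0,"rz": 0},
  {"x": 0,"y": 0,"z": 0,"rx": 0,"ry": 0,"rz": 0},
  {"x": 0,"y": 0,"z": 0,"rx": 0,"ry": 0,"rz": 0},
  {"x": 0,"y": 0,"z": 0,"rx": 0,"ry": 0,"rz": 0},
])

```text
time_s: 18.4
tcp_pos: [622.3, 261.2, 176.4]
tcp_rot: [2.916, 1.168, -0.002]
contact_force: [-0.4, 0.3, -1.4]
gripper_width: 0.171
```

```bash
python3 -c "
from peel import *
import cv2
from fit import *
show()
for n,x,y,w,h in(('side',290,215,160,150),('top',290,170,175,110)):
    s=robot.snapshot(n);z=cv2.resize(cv2.convertScaleAbs(s['image'][y:y+h,x:x+w],alpha=1.3),None,fx=4,fy=4,interpolation=cv2.INTER_CUBIC)
    cv2.imwrite(f'pics/{n}15.png',z)
    o=[r for r in robot.outline_of(s,'cap_mid')]
    print(n,[(round(r['p'],2),np.argwhere(r['region']).mean(0).round(1)[::-1]) for r in o])
show()
"
```

```text
t 18.40 tcp [622.3 261.2 176.4] yang -0.809 zax [-0.001 -0.001 -1.   ] F [-0.4  0.3 -1.4] T [ 0.05 -0.    0.03] w 0.171 q [ 0.22  0.46  1.35 -0.    1.33  1.03]
side [(0.9, array([333.9, 250.4]))]
top [(0.54, array([327.4, 224.2]))]
t 18.60 tcp [622.3 261.1 176.3] yang -0.809 zax [-0.001 -0.001 -1.   ] F [-0.1 -0.4 -0.9] T [ 0.02 -0.06 -0.05] w 0.175 q [ 0.22  0.46  1.35 -0.    1.33  1.03]
```

View pics/side15.png

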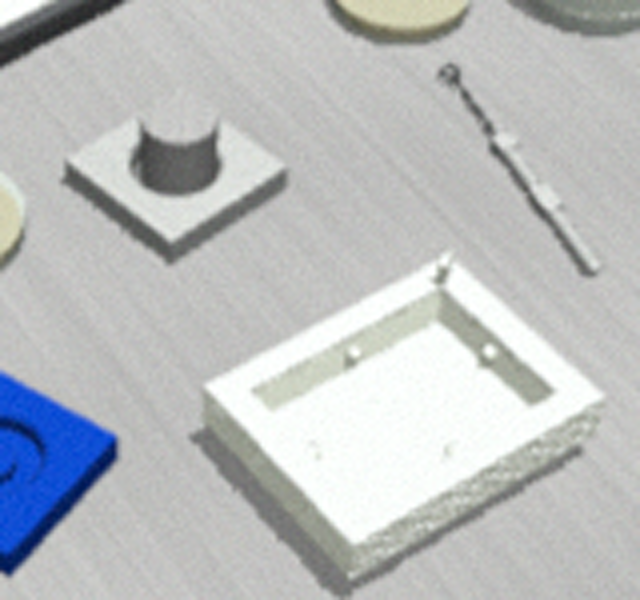

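View pics/top15.png

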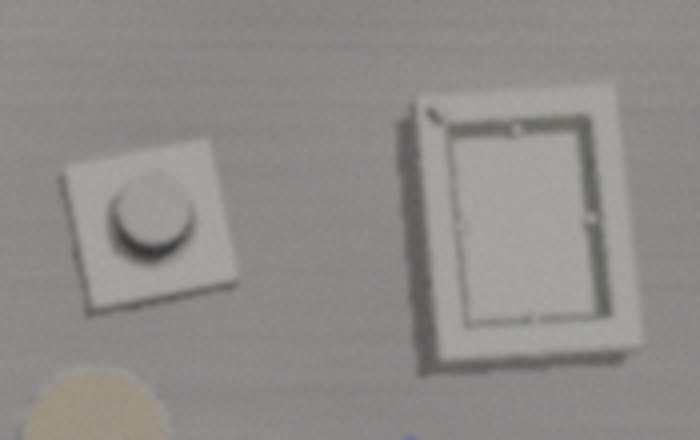

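The cap sits home in the grey rest, the stack's bottom corner is at (377,359) as at the start, and the tray is steady. Handing in.

```bash
python3 -c "
from rig import robot
print(robot.finish_job())"
```

```text
the job is handed in; nothing more can be done
None
```

I set the cap in its rest, peeled off the top tray, and handed the job in at about 18.6 s of the 64 s allowed. The robot reports no verdict.

- **Cap:** It went rim down into the grey aluminium rest, not the blue one, and I let go. It touched the pocket floor at tool height 29.9 mm, where 30 was expected. In later pictures it stands upright in the pocket.
- **Peel:** The tray turned about its far corner to about 0.39 rad before lifting, with forces around 2 N. The far corner stayed on the stack throughout. The stack's bottom corner is within about 1 pixel of where it started.
- **Final hold:** The tray is over the smaller light box. A camera fit put it level to about 0.015 rad, its underside about 121 mm above the panel, and 4–5 mm off centre in y.
- **After the last move:** I shifted it about 4 mm in y to fix that. By the tool readings it should now be within about 2 mm of centre, but I did not refit the pose from pictures. The last readings showed the tool steady and the grip holding.

The two cameras differed by 2–3 mm in most position estimates, so I used values between them. No checks failed.

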